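Batch-weigh the gas cartridges on the cluttered bench scale

ROBOT

A 7-joint arm with a two-finger parallel gripper is mounted at the origin on the work surface. World frame = base frame: x ahead of the robot, y to its left, z up, the work surface at z = 0. Lengths are in m, angles in rad, forces in N, time in s.
With the tool pointing down it reaches from about 0.4 to 0.875 m from the base axis. Payload 19.3 kg.
Tool frame: the origin (TCP) lies between the finger pads; the fingertips stand 22 mm ahead of it and the grasp point (between the pads) lies 3 mm ahead of it; z points along the fingers, y is the line along which they close (so a half turn about z gives the same grasp; the last joint's range is limited). The gripper opens to 85 mm and grips with 20 to 120 N. Pads are 22 mm wide; open, the fingers measure 114 mm over their backs; the gripper's body (76 mm by 85 mm) begins 54 mm behind the grasp point. The pads swing forward as they close: fully open they stand 13 mm farther back than shut.
Start: joints at [-1.22, 0.521, -0.036, 1.599, 0.021, 1.021, -0.113], TCP at [0.255, 0.57, 0.253] pointing down, gripper open.
Joint ranges: [-2.91, 2.91], [-0.3, 2.13], [-1.5, 1.42], [0.17, 2.43], [-1.26, 4.41], [0.16, 1.93], [-2.52, 2.52]. Speed limits (rad/s): [1.89, 1.89, 2.39, 2.39, 3.01, 3.01, 3.01].

INTERFACE

Orientations are given as [roll, pitch, yaw] about the fixed x, y, z axes, in that order (R = Rz(yaw) Ry(pitch) Rx(roll)).
In Python, from plant import readout, vision, job_done gives the robot as it stands.
- The arm moves only by the shell command python3 -m jog 'ROWS' [OPENING] [FORCE]. ROWS is JSON, a list of rows, each a list of 2 entries, a list of its own where there are three numbers: the shift along the tool's x, y, z each as a share of 2.5 cm, from -1 to 1, then the turn about the tool's z as a share of 0.08 rad, from -1 to 1. A call has 1 to 5 rows; each row shifts and turns the commanded pose from where the row before left it, along the tool's axes as they then stand; what a row does not reach is not made up. A row lasts 1/12 s, in which the tool goes at most 41.7 mm and 7.16 degrees, less where a joint would pass 70% of its speed; a pose out of reach is approached as far as the arm can. A call with a number of a shift or a turn outside -1 to 1 is refused whole. A call with a gripper value outside its range is refused whole. OPENING is the opening, from 0 (shut) to 1 (fully open), set as the call begins (- or left out, the last holds). The fingers move at their own pace and stop on an object; FORCE is the grip in N (left out, the last holds). Time passes only in rows, so rows that do not move let the fingers close. It gives the time, the measured TCP pose, the force, the opening and the grip force at its end, in the units of the state.
- readout.state(): the state, without advancing time (a new reading comes with each control period).
- vision.capture(name): name is "scene" or "top" or "wrist"; returns a dict with "image" (384x512x3 uint8, blue, green, red), "fx", "fy", "cx", "cy" (pixels), "rvec" (rotation vector, rad) and "tvec" (3), from world to camera coordinates, as OpenCV has them; the wrist camera has in their place "tool_from_camera" (4x4, takes a point from camera to tool coordinates, whose origin is the TCP and whose axes are the flange's). Camera axes: x right, y down, z forward; pixel columns grow to the right and rows downward; lengths in m; the calibration is good to about 2 mm. A picture is of the moment at which its call begins: read the wrist's pose just before it. There is no depth.
- job_done(): hands the job in; it is judged then, once.
The state is a dict: "t": time; "joints": joint angles; "qd": joint speeds; "joint_efforts": joint torques, N m; "tool_pos": TCP position; "orientation": TCP orientation; "wrist_force": force on the tool from outside, world axes, zero at the start; "ft_torque": the same for the moment, N m; "opening": opening from 0.0 (shut) to 1.0 (fully open); "gripper_force": force on a finger pad.
Only numpy, scipy, OpenCV 4.12 (cv2) and the standard library are available. Lean on these libraries where they do the work, as an engineer would, in place of code of your own. Each camera call takes 0.05 s, during which the arm holds its last target. There are 200 camera calls.

TASK

Clear the bench scale first: lift the kit case and the dial gauge off its pan and stow both on the black mat, the case upright; then, with the pan empty, turn the selector knob to the two dots (weigh). Lay every gas cartridge on the pan at once, each flat on the steel, and let go for a full second for the reading; then put all of them in the blue tray, lying on its floor, and turn the selector back to the single dot (off), in either order. The scale is delicate: set things down gently and never load or press the pan with more than 60 N, and leave everything else on the bench where it is.

Things in the scene. Friction and masses are not known exactly. Their poses are not given: they have to be found in the camera images.
- pan_top (a point): centre of the upper face of the bench scale's bright steel pan, 48 mm above the bench. The pan is a flat plate without a rim, 160 mm along its x by 260 mm along its y, 8 mm thick. x axis: away from the scale's console. The pan and console are fixed to one another and the scale cannot be shifted
- pan: the pan itself (rigid plate); origin at the centre of its underside, 8 mm below pan_top, same axes. Its delicate load cell must not bear over 60 N, the things lying on it included
- selector_grip (a point): on the axis of the black selector knob on the white console on the robot's side of the pan, at grip height: 29 mm above pan_top, 37 mm above the console. The knob is an upright bar 42 mm long, 14 mm thick, its top 7 mm above this point, on a disc 14 mm high over the console. The point turns with the knob: x along the bar; a white line on top marks the pointing (-x) end
- selector (a joint): turn of the knob in rad, clockwise seen from above, from 0 (stop) to 2.4 (stop); it stays where it is left (friction 0.05 N m). At 0 the white line points away from the pan, to the single dot on the console (off); at 1.05 to the two dots (weigh); at 2.10 to the three dots. It starts near the three dots
- case: white plastic kit case left on the pan, 130 (its x) x 70 (y) x 55 mm high, 0.5 kg, with a black carrying handle above its lid: a straight bar along x, 86 mm long, 14 mm thick, 12 mm high, its centre 85 mm above the case's underside, 24 mm of free space under it between two end posts 66 mm apart. Origin: centre of the underside
- gauge: dial gauge left on the pan: dark steel drum 56 mm in diameter, 32 mm high, white face up, with a square brass stub 16 mm wide that sticks out along its own x to 55 mm from the centre; 0.25 kg. Origin: centre of the drum, 16 mm above what it lies on
- mat_top (a point): centre of the upper face of the black rubber mat on the robot's left, 3 mm thick, 180 mm along its x by 220 mm along its y, fixed
- tray_in (a point): centre of the inner floor of the blue tray on the robot's right; the floor is 5 mm above the bench; outside 190 mm along its x, 250 mm along its y, 45 mm high, walls 5 mm; fixed
- cart1: one of two or three gas cartridges lying on the bench (absent ones read None): bare steel cylinder 30 mm in diameter with a square black plastic cap 36 x 36 x 16 mm on each end, 120 mm long over all, 88 mm of bare steel between the caps, 0.2 kg. Origin at its centre, 18 mm above what it lies on; own x axis along its length. Pinch the bare steel from above.
- cart2: one of two or three gas cartridges lying on the bench (absent ones read None): bare steel cylinder 30 mm in diameter with a square black plastic cap 36 x 36 x 16 mm on each end, 120 mm long over all, 88 mm of bare steel between the caps, 0.2 kg. Origin at its centre, 18 mm above what it lies on; own x axis along its length. Pinch the bare steel from above.
- cart3: one of two or three gas cartridges lying on the bench (absent ones read None): bare steel cylinder 30 mm in diameter with a square black plastic cap 36 x 36 x 16 mm on each end, 120 mm long over all, 88 mm of bare steel between the caps, 0.2 kg. Origin at its centre, 18 mm above what it lies on; own x axis along its length. Pinch the bare steel from above.
- cart4: one of two or three gas cartridges lying on the bench (absent ones read None): bare steel cylinder 30 mm in diameter with a square black plastic cap 36 x 36 x 16 mm on each end, 120 mm long over all, 88 mm of bare steel between the caps, 0.2 kg. Origin at its centre, 18 mm above what it lies on; own x axis along its length. Pinch the bare steel from above.
- tape: bystander, not to be disturbed: roll of brown packing tape lying flat, 90 mm across, 45 mm high; origin at the centre of its underside
- driver: bystander, not to be disturbed: screwdriver with red handle, 160 mm long, lying; origin at the centre of its underside (for the lying driver, under its middle)
- jar: bystander, not to be disturbed: amber jar, 60 mm across, 80 mm high; origin at the centre of its underside
- carton: bystander, not to be disturbed: plain cardboard carton, 60 x 90 x 70 mm; origin at the centre of its underside
- bottle: bystander, not to be disturbed: white bottle, 60 mm across, 150 mm high; origin at the centre of its underside
- beacon: bystander, not to be disturbed: orange plastic block-shaped beacon, 110 x 45 x 50 mm high; origin at the centre of its underside
- tin: bystander, not to be disturbed: tin, 70 mm across, 60 mm high; origin at the centre of its underside

How it is judged:
On the way, in this order (a step that is already met when the one before it is completed fails the run):
1. the case and the gauge are stowed on the mat, released (x of case in the frame of mat_top between -0.09 and 0.09 m and y of case in the frame of mat_top between -0.11 and 0.11 m and z of case in the frame of mat_top between -0.01 and 0.02 m and angle between case's own z axis and vertical below 0.2 rad and x of gauge in the frame of mat_top between -0.09 and 0.09 m and y of gauge in the frame of mat_top between -0.11 and 0.11 m and z of gauge in the frame of mat_top between 0 and 0.04 m and linear speed of each of case, gauge below 0.03 m/s and contact force between the fingers and case below 0.3 N and contact force between the fingers and gauge below 0.3 N), for 0.3 s.
2. the selector is at the two dots while the pan is empty (value of joint selector between 0.9 and 1.2 rad and (x of cart1 in the frame of pan_top above 0.09 m or x of cart1 in the frame of pan_top below -0.09 m or y of cart1 in the frame of pan_top above 0.14 m or y of cart1 in the frame of pan_top below -0.14 m) and (x of cart2 in the frame of pan_top above 0.09 m or x of cart2 in the frame of pan_top below -0.09 m or y of cart2 in the frame of pan_top above 0.14 m or y of cart2 in the frame of pan_top below -0.14 m) and (x of cart3 in the frame of pan_top above 0.09 m or x of cart3 in the frame of pan_top below -0.09 m or y of cart3 in the frame of pan_top above 0.14 m or y of cart3 in the frame of pan_top below -0.14 m) and (x of cart4 in the frame of pan_top above 0.09 m or x of cart4 in the frame of pan_top below -0.09 m or y of cart4 in the frame of pan_top above 0.14 m or y of cart4 in the frame of pan_top below -0.14 m) and (x of case in the frame of pan_top above 0.09 m or x of case in the frame of pan_top below -0.09 m or y of case in the frame of pan_top above 0.14 m or y of case in the frame of pan_top below -0.14 m) and (x of gauge in the frame of pan_top above 0.09 m or x of gauge in the frame of pan_top below -0.09 m or y of gauge in the frame of pan_top above 0.14 m or y of gauge in the frame of pan_top below -0.14 m)), for 0.2 s.
3. all cartridges lie on the pan at once, released and at rest, with the selector at the two dots (value of joint selector between 0.9 and 1.2 rad and x of cart1 in the frame of pan_top between -0.08 and 0.08 m and y of cart1 in the frame of pan_top between -0.13 and 0.13 m and z of cart1 in the frame of pan_top between 0.01 and 0.03 m and linear speed of each of cart1, cart2, cart3, cart4 below 0.03 m/s and contact force between the fingers and cart1 below 0.3 N and x of cart2 in the frame of pan_top between -0.08 and 0.08 m and y of cart2 in the frame of pan_top between -0.13 and 0.13 m and z of cart2 in the frame of pan_top between 0.01 and 0.03 m and contact force between the fingers and cart2 below 0.3 N and x of cart3 in the frame of pan_top between -0.08 and 0.08 m and y of cart3 in the frame of pan_top between -0.13 and 0.13 m and z of cart3 in the frame of pan_top between 0.01 and 0.03 m and contact force between the fingers and cart3 below 0.3 N and x of cart4 in the frame of pan_top between -0.08 and 0.08 m and y of cart4 in the frame of pan_top between -0.13 and 0.13 m and z of cart4 in the frame of pan_top between 0.01 and 0.03 m and contact force between the fingers and cart4 below 0.3 N), for 0.8 s.
At the end, for the whole second after the job is handed in: All cartridges lie in the blue tray (centres inside its walls, within 45 mm of its floor), the selector is within 0.15 rad of the single dot, the case (upright) and the gauge rest on the mat with their centres over it; all released and at rest (all of step 1 and x of cart1 in the frame of tray_in between -0.09 and 0.09 m and y of cart1 in the frame of tray_in between -0.12 and 0.12 m and z of cart1 in the frame of tray_in between 0.01 and 0.045 m and linear speed of each of cart1, cart2, cart3, cart4 below 0.03 m/s and contact force between the fingers and cart1 below 0.3 N and x of cart2 in the frame of tray_in between -0.09 and 0.09 m and y of cart2 in the frame of tray_in between -0.12 and 0.12 m and z of cart2 in the frame of tray_in between 0.01 and 0.045 m and contact force between the fingers and cart2 below 0.3 N and x of cart3 in the frame of tray_in between -0.09 and 0.09 m and y of cart3 in the frame of tray_in between -0.12 and 0.12 m and z of cart3 in the frame of tray_in between 0.01 and 0.045 m and contact force between the fingers and cart3 below 0.3 N and x of cart4 in the frame of tray_in between -0.09 and 0.09 m and y of cart4 in the frame of tray_in between -0.12 and 0.12 m and z of cart4 in the frame of tray_in between 0.01 and 0.045 m and contact force between the fingers and cart4 below 0.3 N and value of joint selector below 0.15 rad); the robot touches nothing.
It fails at once if the pan bears more than 60 N (contact force between anything else and pan above 60 N).
It fails at once if a bystander is moved more than 40 mm (distance of any of tape, driver, jar, carton, bottle, beacon, tin from where it was at the start of the episode above 0.04 m).
Of cart1, cart2, cart3, cart4 only 2 to 3 are there at a start; the rules pass over those that are not, and their reading is None.
At some moment in a run one of case, gauge, cart1, cart2, cart3, cart4 may be knocked a few centimetres aside while the robot is not near it.
It also fails if it takes over 210 s, if anything falls off the work surface, if the arm or the gripper's body presses on something with over 40 N, if the wrist force passes 120 N, or if a joint passes its speed limit or range.

## Working session

There is one attempt and no reset: what is moved stays moved. The work goes in short steps, Python scripts to look and compute and a shell command to move; the robot and the scene stay as the last step left them, time stands still between calls to the robot, and variables do not carry over. Pictures are saved under pics/ and viewed, at most 14 in all, crops included, and the job is handed in when it is done.

```bash
mkdir -p pics; ls; python3 - <<'E'
from plant import readout, vision
import cv2,numpy as np,pickle
print(readout.state())
for n in("scene","top"):
    c=vision.capture(n); pickle.dump(c,open(f"pics/{n}0.pkl","wb"))
    cv2.imwrite(f"pics/{n}0.png",cv2.resize(c["image"],(800,600),interpolation=cv2.INTER_CUBIC))
    print(n,{k:v for k,v in c.items() if k!="image"})
E
```

```text
pics
{'t': 0.0, 'joints': array([-1.22021278,  0.52204418, -0.03634236,  1.60000096,  0.0211853 ,
        1.02107466, -0.11278487]), 'qd': array([ 0.00118954,  0.00105242, -0.00082582, -0.00077871, -0.00012007,
       -0.0014084 , -0.00058361]), 'joint_efforts': array([ 1.20898803e-03, -9.27121854e+01,  1.98016070e+00, -3.69926012e+01,
        1.78187998e-02,  8.03386385e-03,  6.76762880e-06]), 'tool_pos': array([0.25519212, 0.57019142, 0.25270926]), 'orientation': array([-3.14045139e+00,  6.06539186e-05,  2.72081945e+00]), 'wrist_force': array([ 0.33513812, -0.55202439,  0.63966049]), 'ft_torque': array([ 0.00181473,  0.02479892, -0.00497051]), 'gripper_force': 0.0, 'opening': 0.9983586968761209}
scene {'fx': 412.2421835336913, 'fy': 412.2421835336913, 'cx': 255.53209692459154, 'cy': 190.3787163032115, 'rvec': array([ 2.24230911,  1.10642089, -0.40878868]), 'tvec': array([-0.36306822, -0.27827442,  1.7205882 ])}
top {'fx': 491.62070805230405, 'fy': 491.62070805230405, 'cx': 251.0642274424645, 'cy': 194.7157599631591, 'rvec': array([ 2.21572286, -2.17148151,  0.08696089]), 'tvec': array([-0.01185655,  0.58386539,  1.53941095])}
```

View pics/top0.png

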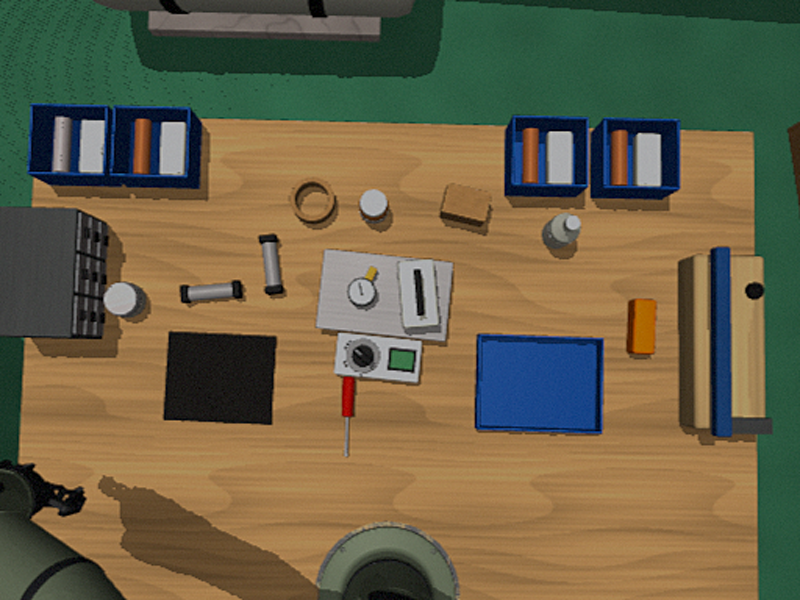

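View pics/scene0.png

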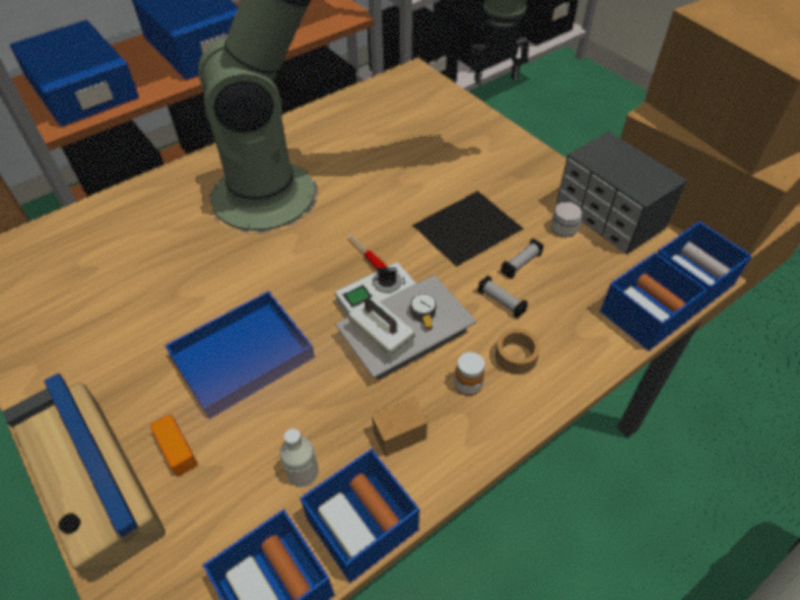

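Two cartridges lie on the left (one at about 211,292 and one at 271,264 in the top view). On the pan are the gauge (361,292) and the case (419,293). The knob is at 362,355, the mat at 220,378 and the tray at 540,384. I'll write the helpers and take enlarged crops.

```bash
cat > h.py <<'E'
import cv2,numpy as np,pickle
from scipy.spatial.transform import Rotation as Rn
def cam(n,k="0"): return pickle.load(open(f"pics/{n}{k}.pkl","rb"))
def ray(c,u,v):
    R=c.get("R");
    if R is None: R=cv2.Rodrigues(np.array(c["rvec"]))[0]; c["o"]=-R.T@c["tvec"]; c["R"]=R
    d=R.T@np.array([(u-c["cx"])/c["fx"],(v-c["cy"])/c["fy"],1.]); return c["o"],d/np.linalg.norm(d)
def onz(c,u,v,z):
    o,d=ray(c,u,v); return o+d*(z-o[2])/d[2]
def tri(*cuv):
    A=0;b=0;P=[]
    for c,u,v in cuv:
        o,d=ray(c,u,v);M=np.eye(3)-np.outer(d,d);A=A+M;b=b+M@o;P.append((M,o))
    x=np.linalg.solve(A,b); return x,max(np.linalg.norm(M@(x-o)) for M,o in P)
def wrist(save=None):
    from plant import readout,vision
    s=readout.state(); c=dict(vision.capture("wrist")); T=np.array(c["tool_from_camera"])
    Rw=Rn.from_euler("xyz",s["orientation"]).as_matrix()
    c["R"]=(Rw@T[:3,:3]).T; c["o"]=Rw@T[:3,3]+s["tool_pos"]
    if save: pickle.dump(c,open(f"pics/{save}.pkl","wb"))
    return c
def plan(x,y,z,yaw,half=True):
    from plant import readout
    s=readout.state(); p=s["tool_pos"];w=s["orientation"][2]
    d=yaw-w; d=(d+np.pi/2)%np.pi-np.pi/2 if half else (d+np.pi)%(2*np.pi)-np.pi
    y2=w+d; e=np.array([x,y,z])-p
    print("turn units %.2f (j7 %.2f)"%(-d/.08,s["joints"][6]),"then shift units x %.2f y %.2f z %.2f"%tuple(np.array([e[0]*np.cos(y2)+e[1]*np.sin(y2),e[0]*np.sin(y2)-e[1]*np.cos(y2),-e[2]])/.025))
E
python3 - <<'E'
import cv2,pickle
a=pickle.load(open("pics/top0.pkl","rb"))["image"];cv2.imwrite("pics/tc.png",cv2.resize(a[140:280,100:300],None,fx=4,fy=4,interpolation=cv2.INTER_CUBIC))
a=pickle.load(open("pics/scene0.pkl","rb"))["image"];cv2.imwrite("pics/sc.png",cv2.resize(a[115:255,200:380],None,fx=4,fy=4,interpolation=cv2.INTER_CUBIC))
E
```

```text
(no output)
```

View pics/tc.png

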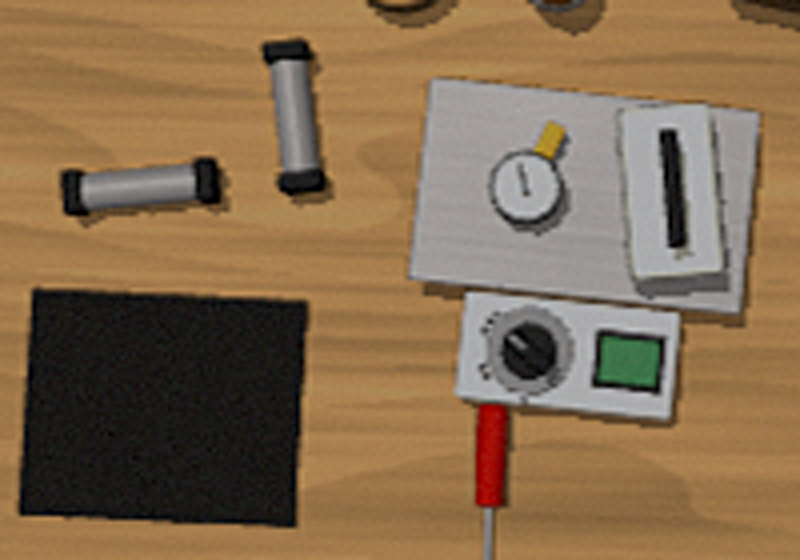

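View pics/sc.png

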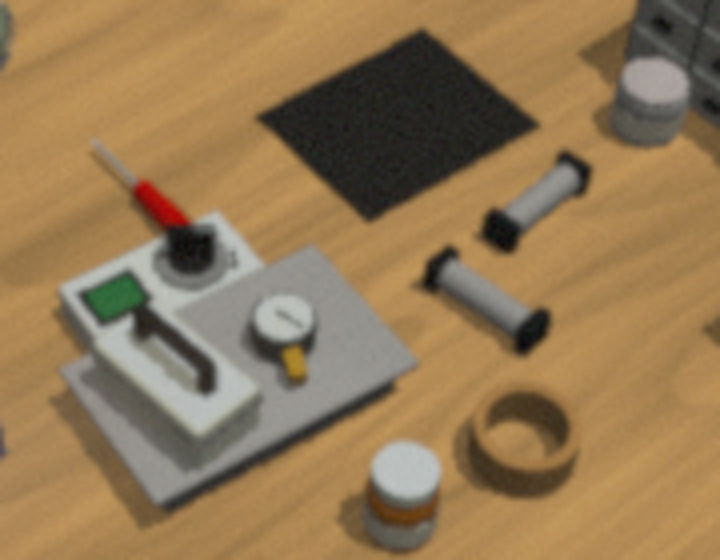

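```bash
python3 - <<'E'
from h import *
t,s=cam("top"),cam("scene")
T=lambda x,y:(t,100+(x+.5)/4-.5,140+(y+.5)/4-.5)
S=lambda x,y:(s,200+(x+.5)/4-.5,115+(y+.5)/4-.5)
for n,a,b in [("hfar",(667,130),(208,378)),("hnear",(679,247),(145,312)),("gauge",(526,186),(284,318)),("stub",(556,130),(294,358)),
("A+y",(73,191),(573,172)),("A-y",(207,180),(503,226)),("Bfar",(287,52),(530,328)),("Bnear",(303,181),(440,270)),("knob",(530,350),(190,240)),
("pNL",(409,278),(310,247)),("pFL",(432,79),(417,360)),("pFR",(761,115),(165,498)),("pNR",(742,312),(62,372)),
("m1",(34,290),(538,124)),("m2",(307,303),(372,219)),("m3",(296,525),(258,118)),("m4",(20,514),(424,30))]:
    x,e=tri(T(*a),S(*b)); print(n,x.round(4),round(e,4))
for p in [(478,335),(603,338),(602,432),(476,430)]: print("tray",onz(t,(p[0]+.5)*.64-.5,(p[1]+.5)*.64-.5,.045).round(4))
E
```

```text
hfar [ 0.644  -0.0446  0.1241] 0.0021
hnear [ 0.5598 -0.0507  0.1274] 0.003
gauge [0.6046 0.0614 0.0788] 0.0007
stub [0.6469 0.0388 0.0858] 0.0014
A+y [0.5973 0.4199 0.0195] 0.002
A-y [0.609  0.3151 0.0244] 0.0002
Bfar [0.711  0.2537 0.0235] 0.0022
Bnear [0.6096 0.2395 0.0174] 0.0013
knob [0.4799 0.0559 0.0694] 0.0006
pNL [0.5332 0.1508 0.042 ] 0.0021
pFL [0.6894 0.1374 0.0481] 0.0008
pFR [ 0.6692 -0.1156  0.0506] 0.0044
pNR [ 0.5137 -0.1061  0.0444] 0.0013
m1 [0.5192 0.4526 0.0024] 0.0016
m2 [0.5149 0.2375 0.0043] 0.0013
m3 [ 0.3383  0.2412 -0.0024] 0.0005
m4 [ 0.3424  0.4589 -0.002 ] 0.0004
tray [ 0.5249 -0.1713  0.045 ]
tray [ 0.5239 -0.4214  0.045 ]
tray [ 0.3377 -0.4197  0.045 ]
tray [ 0.3371 -0.1696  0.045 ]
```

The crops triangulate consistently: the pan top is about 48 mm, the knob is at (0.480, 0.056) and the gauge at (0.605, 0.061). Next I'll move over the pan for a wrist view.

```bash
python3 - <<'E'
from h import *
from plant import vision
c=vision.capture("wrist");print(np.array(c["tool_from_camera"]).round(3),c["fx"])
plan(.58,0,.30,3.21)
E
```

```text
[[ 0.001 -0.946 -0.325  0.084]
 [ 1.     0.002 -0.001  0.   ]
 [ 0.002 -0.325  0.946 -0.121]
 [ 0.     0.     0.     1.   ]] 303.4665941101615
turn units -6.12 (j7 -0.11) then shift units x -11.40 y -23.64 z -1.89
```

```bash

python3 -m jog '[[[0,0,-0.4],-1],[[0,0,-0.4],-1],[[0,0,-0.4],-1],[[0,0,-0.4],-1],[[0,0,-0.3],-1]]' 1 40 >/dev/null
python3 -m jog '[[[0,0,0],-1],[[-0.5,-1,0],0],[[-0.5,-1,0],0],[[-0.5,-1,0],0],[[-0.5,-1,0],0]]' >/dev/null
python3 -m jog '[[[-0.5,-1,0],0],[[-0.5,-1,0],0],[[-0.5,-1,0],0],[[-0.5,-1,0],0],[[-0.5,-1,0],0]]' >/dev/null
python3 -m jog '[[[-0.5,-1,0],0],[[-0.5,-1,0],0],[[-0.5,-1,0],0],[[-0.5,-1,0],0],[[-0.5,-1,0],0]]' >/dev/null
python3 -m jog '[[[-0.5,-1,0],0],[[-0.5,-1,0],0],[[-0.5,-1,0],0],[[-0.5,-1,0],0],[[-0.5,-1,0],0]]' >/dev/null
python3 -m jog '[[[-0.5,-1,0],0],[[-0.5,-1,0],0],[[-0.5,-1,0],0],[[-0.4,-0.7,0],0],[[0,0,0],0]]'
python3 - <<'E'
from h import *
c=wrist("w1");cv2.imwrite("pics/w1.png",cv2.resize(c["image"],(800,600),interpolation=cv2.INTER_CUBIC))
plan(.58,0,.30,3.21)
E
```

```text
t: 2.65
tool_pos: [0.5747, 0.0166, 0.3005]
orientation: [-3.14, -0.0, -3.087]
wrist_force: [0.3, 0.2, -0.1]
opening: 1.002
gripper_force: 0.0
turn units -0.15 (j7 1.52) then shift units x -0.20 y -0.77 z 0.01
```

View pics/w1.png

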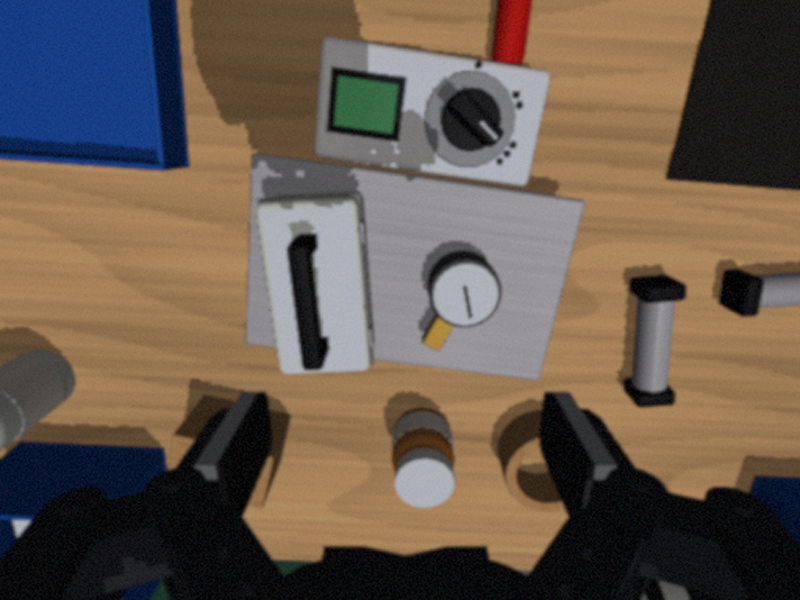

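```bash
python3 - <<'E'
from h import *
t,s,w=cam("top"),cam("scene"),cam("w1","")
T=lambda x,y:(t,100+(x+.5)/4-.5,140+(y+.5)/4-.5)
S=lambda x,y:(s,200+(x+.5)/4-.5,115+(y+.5)/4-.5)
W=lambda x,y:(w,(x+.5)*.64-.5,(y+.5)*.64-.5)
for n,a,b in [("hnear",(679,247),(302,242)),("hfar",(667,130),(314,358)),("gauge",(526,186),(465,291)),("knobc",(530,350),(472,118)),("pNL",(409,278),(582,203)),("pFL",(432,79),(538,378)),("pNR",(742,312),(252,156)),("Bnear",(303,181),(658,291)),("Bfar",(287,52),(650,390))]:
    x,e=tri(T(*a),W(*b)); print(n,x.round(4),round(e,4))
for a in [(302,242),(314,358)]: print(onz(*W(*a),.139).round(4))
for a in [(472,118),(492,132)]: print("knob@84",onz(*W(*a),.084).round(4))
print("gauge@80",onz(*W(465,291),.08).round(4),"stub@.072",onz(*W(442,326),.072).round(4))
for a in [(582,203),(538,378),(248,342),(252,156)]: print("pan",onz(*W(*a),.048).round(4))
plan(.602,-.049,.18,3.19)
E
```

```text
hnear [ 0.5594 -0.0527  0.1198] 0.0012
hfar [ 0.6457 -0.0444  0.1152] 0.0012
gauge [0.6056 0.0636 0.0648] 0.0014
knobc [0.479  0.0556 0.083 ] 0.0013
pNL [0.5339 0.1523 0.0451] 0.0003
pFL [0.6896 0.1395 0.0449] 0.0013
pNR [ 0.5132 -0.108   0.0349] 0.0
Bnear [0.6091 0.2401 0.0241] 0.0009
Bfar [0.7115 0.2578 0.0178] 0.0023
[ 0.5558 -0.0478  0.139 ]
[ 0.6333 -0.041   0.139 ]
knob@84 [0.4778 0.055  0.084 ]
knob@84 [0.4859 0.0693 0.084 ]
gauge@80 [0.6001 0.0626 0.08  ] stub@.072 [0.6329 0.0483 0.072 ]
pan [0.5333 0.1513 0.048 ]
pan [0.6872 0.1395 0.048 ]
pan [ 0.667  -0.1149  0.048 ]
pan [ 0.5124 -0.1039  0.048 ]
turn units 0.10 (j7 1.52) then shift units x -0.99 y -2.76 z 4.81
```

```bash

python3 -m jog '[[[-0.3,-0.9,0.6],-0.4],[[-0.3,-0.9,0.6],0],[[-0.3,-0.9,0.6],0],[[0,0,0.6],0],[[0,0,0.6],0]]' >/dev/null
python3 -m jog '[[[0,0,0],0],[[0,0,0],0]]'
python3 - <<'E'
from h import *
c=wrist("w2");cv2.imwrite("pics/w2.png",cv2.resize(c["image"],(800,600),interpolation=cv2.INTER_CUBIC))
E
```

```text
t: 3.28
tool_pos: [0.6008, -0.0438, 0.2256]
orientation: [3.141, -0.001, -3.05]
wrist_force: [-0.2, 0.0, 0.7]
opening: 1.002
gripper_force: 0.0
```

View pics/w2.png

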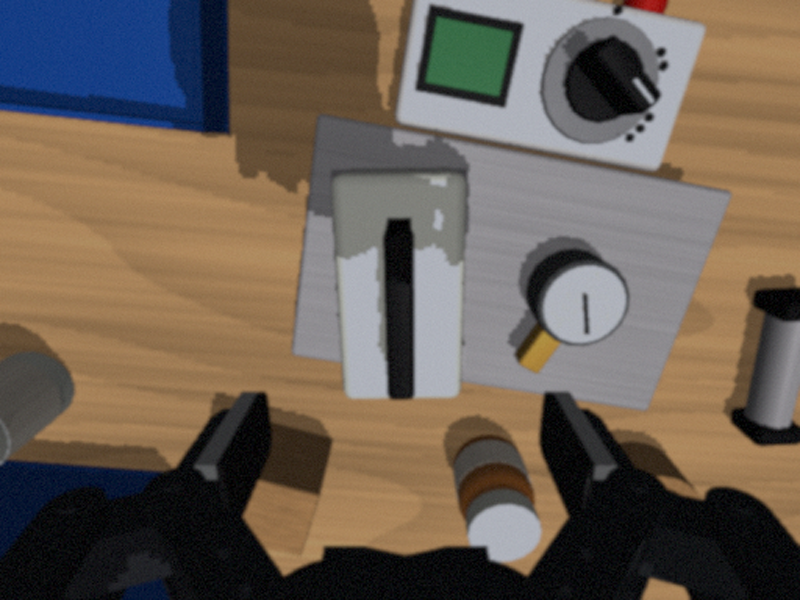

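```bash
python3 - <<'E'
from h import *
t=cam("top");w=cam("w1","");w2=cam("w2","")
T=lambda x,y:(t,100+(x+.5)/4-.5,140+(y+.5)/4-.5)
W=lambda x,y:(w,(x+.5)*.64-.5,(y+.5)*.64-.5)
V=lambda x,y:(w2,(x+.5)*.64-.5,(y+.5)*.64-.5)
for n,a,b,c in [("near",(302,236),(398,219),(679,248)),("far",(316,366),(400,398),(667,129)),("casenear",(262,203),(334,172),0),("lidcorner farR",(368,366),(461,397),0),("gauge",(465,291),(583,302),(526,186)),("knobline tip",(500,139),(652,98),0)]:
    print(n,*tri(W(*a),V(*b)), *(tri(W(*a),V(*b),T(*c)) if c else ()))
for z in(.125,.132,.139):print(z,onz(*V(398,219),z).round(4),onz(*V(400,398),z).round(4))
plan(.6,-.049,.136,3.233)
E
```

```text
near [ 0.55560902 -0.05156032  0.12122978] 0.00034512202470814786 [ 0.55737997 -0.05282591  0.11408436] 0.001493314373109413
far [ 0.64569093 -0.04199616  0.12918722] 0.0013099687187098396 [ 0.64528179 -0.04218846  0.12985942] 0.0013817257011576078
casenear [ 0.54063541 -0.08755694  0.08469726] 0.0013063200527263096
lidcorner farR [ 0.65239044 -0.00720567  0.11176958] 0.001091251788739764
gauge [0.60073214 0.06268675 0.07966752] 0.00047299156213049257 [0.60323975 0.06335512 0.07511258] 0.0024479533757937105
knobline tip [0.48846114 0.07555445 0.07865098] 0.0016261848619354776
0.125 [ 0.5546 -0.0516  0.125 ] [ 0.6496 -0.0421  0.125 ]
0.132 [ 0.5535 -0.0516  0.132 ] [ 0.6455 -0.0424  0.132 ]
0.139 [ 0.5523 -0.0516  0.139 ] [ 0.6413 -0.0427  0.139 ]
turn units 0.01 (j7 1.68) then shift units x 0.07 y -0.20 z 3.62
```

```bash

python3 -m jog '[[[0,-0.12,0.7],0],[[0,0,0.8],0],[[0,0,0.8],0],[[0,0,0.7],0],[[0,0,0.4],0]]' >/dev/null
python3 -m jog '[[[0,0,0],0],[[0,0,0],0],[[0,0,0],0]]'
python3 -m jog '[[[0,0,0],0],[[0,0,0],0],[[0,0,0],0],[[0,0,0],0],[[0,0,0],0]]' 0 50
python3 -m jog '[[[0,0,0],0],[[0,0,0],0],[[0,0,0],0],[[0,0,0],0],[[0,0,0],0]]'
```

```text
t: 4.0
tool_pos: [0.6022, -0.0476, 0.1422]
orientation: [-3.141, 0.002, -3.05]
wrist_force: [-0.6, 0.2, 0.2]
opening: 1.002
gripper_force: 0.0
t: 4.42
tool_pos: [0.6016, -0.0477, 0.141]
orientation: [-3.142, 0.0, -3.05]
wrist_force: [-0.8, -0.0, -0.2]
opening: 0.294
gripper_force: 0.0
t: 4.83
tool_pos: [0.6016, -0.0474, 0.1408]
orientation: [3.141, 0.0, -3.05]
wrist_force: [-0.0, 2.2, 1.4]
opening: 0.156
gripper_force: 50.8
```

```bash

python3 -m jog '[[[0,0,-0.3],0],[[0,0,-0.5],0],[[0,0,-0.7],0],[[0,0,-0.7],0],[[0,0,-0.8],0]]'
python3 -m jog '[[[0,0,0],0],[[0,0,0],0]]'
python3 - <<'E'
from h import *
plan(.43,.397,.22,3.19)
c=wrist("w3");cv2.imwrite("pics/w3.png",c["image"])
E
```

```text
t: 5.25
tool_pos: [0.6011, -0.0479, 0.2171]
orientation: [-3.141, -0.001, -3.051]
wrist_force: [1.2, -0.5, -5.8]
opening: 0.15
gripper_force: 49.8
t: 5.42
tool_pos: [0.6018, -0.0478, 0.2169]
orientation: [-3.141, 0.002, -3.051]
wrist_force: [0.7, 0.9, -6.4]
opening: 0.153
gripper_force: 49.9
turn units 0.53 (j7 1.69) then shift units x 6.00 y 18.10 z -0.13
```

View pics/w3.png

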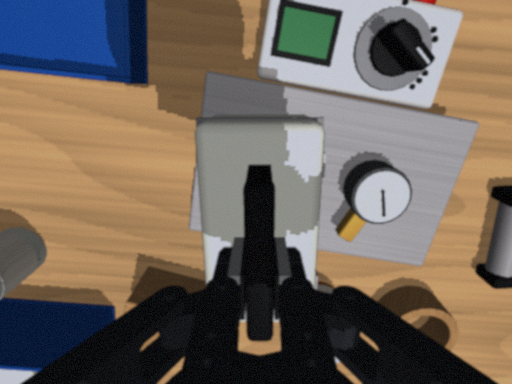

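The case is held level. Carrying it to the mat.

```bash

python3 -m jog '[[[0.1,0.4,0],0.5],[[0.3,0.8,0],0],[[0.35,1,0],0],[[0.35,1,0],0],[[0.35,1,0],0]]' >/dev/null
python3 -m jog '[[[0.35,1,0],0],[[0.35,1,0],0],[[0.35,1,0],0],[[0.35,1,0],0],[[0.35,1,0],0]]' >/dev/null
python3 -m jog '[[[0.35,1,0],0],[[0.35,1,0],0],[[0.35,1,0],0],[[0.35,1,0],0],[[0.35,1,0],0]]' >/dev/null
python3 -m jog '[[[0.3,1,0],0],[[0.3,1,0],0],[[0.3,0.7,0],0],[[0.1,0.2,0],0],[[0,0,0],0]]'
python3 -m jog '[[[0,0,0.8],0],[[0,0,0.8],0],[[0,0,0.8],0],[[0,0,0.8],0],[[0,0,0.6],0]]'
python3 -m jog '[[[0,0,0],0],[[0,0,0],0]]'
python3 -c "
from h import *
plan(.43,.397,.098,3.19)"
```

```text
t: 7.13
tool_pos: [0.4292, 0.3727, 0.2146]
orientation: [-3.141, -0.002, -3.088]
wrist_force: [-0.1, -0.3, -6.4]
opening: 0.154
gripper_force: 49.8
t: 7.55
tool_pos: [0.4308, 0.3695, 0.1187]
orientation: [-3.14, -0.001, -3.092]
wrist_force: [0.4, -0.1, -6.0]
opening: 0.152
gripper_force: 49.8
t: 7.72
tool_pos: [0.4309, 0.3702, 0.1202]
orientation: [-3.14, -0.001, -3.092]
wrist_force: [0.8, -0.1, -4.6]
opening: 0.15
gripper_force: 49.9
turn units 0.02 (j7 0.82) then shift units x -0.02 y 1.07 z 0.89
```

```bash

python3 -m jog '[[[0,0.5,0],0],[[0,0.5,0],0],[[0,0,0.4],0],[[0,0,0.3],0],[[0,0,0.1],0]]'
python3 -m jog '[[[0,0,0.06],0],[[0,0,0.06],0],[[0,0,0],0],[[0,0,0],0]]'
```

```text
t: 8.13
tool_pos: [0.429, 0.3964, 0.0999]
orientation: [-3.141, -0.001, -3.09]
wrist_force: [0.0, -1.2, -5.9]
opening: 0.154
gripper_force: 49.8
t: 8.47
tool_pos: [0.4296, 0.3964, 0.098]
orientation: [3.142, 0.0, -3.091]
wrist_force: [-0.3, -0.0, -5.7]
opening: 0.153
gripper_force: 49.8
```

```bash

python3 -m jog '[[[0,0,0.06],0],[[0,0,0.06],0],[[0,0,0],0],[[0,0,0],0]]'
python3 -m jog '[[[0,0,0],0],[[0,0,0],0],[[0,0,0],0],[[0,0,0],0],[[0,0,0],0]]' 0.5
python3 -m jog '[[[0,0,-0.6],0],[[0,0,-0.8],0],[[0,0,-0.8],0],[[0,0,-0.8],0],[[0,0,-0.8],0]]' 1
python3 -m jog '[[[0,0,-0.6],0],[[0,0,0],0]]'
python3 - <<'E'
from h import *
plan(.605,.063,.25,2.64)
E
```

```text
t: 8.8
tool_pos: [0.4297, 0.3973, 0.0956]
orientation: [3.14, 0.001, -3.09]
wrist_force: [-1.9, 1.7, 6.0]
opening: 0.15
gripper_force: 51.5
t: 9.22
tool_pos: [0.4295, 0.3965, 0.0948]
orientation: [3.142, 0.0, -3.09]
wrist_force: [0.3, -0.2, -0.3]
opening: 0.501
gripper_force: 0.0
t: 9.63
tool_pos: [0.4294, 0.3964, 0.1907]
orientation: [-3.141, -0.0, -3.091]
wrist_force: [-0.3, -1.2, -0.5]
opening: 0.999
gripper_force: 0.0
t: 9.8
tool_pos: [0.4304, 0.3973, 0.2078]
orientation: [3.139, 0.003, -3.091]
wrist_force: [0.7, 0.3, 0.5]
opening: 0.997
gripper_force: 0.0
turn units 6.91 (j7 0.79) then shift units x -12.56 y -8.37 z -1.69
```

```bash

python3 -m jog '[[[0,0,0],1],[[0,0,0],1],[[0,0,0],1],[[0,0,0],1],[[0,0,0],1]]' >/dev/null
python3 -m jog '[[[0,0,0],1],[[0,0,0],0.3],[[-0.6,-0.4,0],0],[[-1,-0.75,0],0],[[-1,-0.75,0],0]]' >/dev/null
python3 -m jog '[[[-1,-0.75,0],0],[[-1,-0.75,0],0],[[-1,-0.75,0],0],[[-1,-0.75,0],0],[[-1,-0.75,0],0]]' >/dev/null
python3 -m jog '[[[-1,-0.75,0],0],[[-1,-0.75,0],0],[[-1,-0.75,0],0],[[-0.4,-0.35,0],0],[[0,0,0],0]]' >/dev/null
python3 -m jog '[[[0,0,0],0],[[0,0,0],0]]'
python3 - <<'E'
from h import *
plan(.602,.063,.22,2.69)
c=wrist("w4");cv2.imwrite("pics/w4.png",cv2.resize(c["image"],(800,600),interpolation=cv2.INTER_CUBIC))
E
```

```text
t: 11.63
tool_pos: [0.586, 0.0919, 0.2045]
orientation: [3.141, -0.001, 2.691]
wrist_force: [-0.1, -0.0, 0.8]
opening: 0.998
gripper_force: 0.0
turn units 0.01 (j7 0.97) then shift units x -1.08 y -0.76 z -0.62
```

View pics/w4.png

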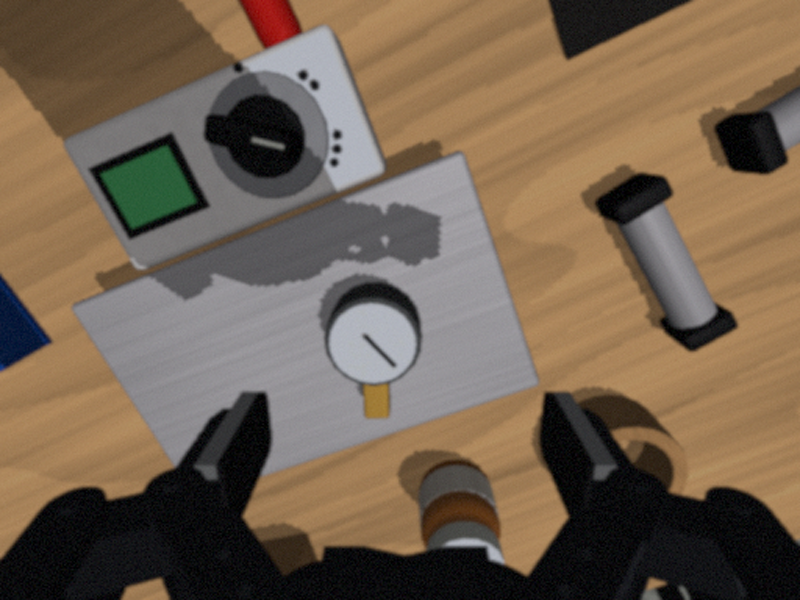

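```bash
python3 - <<'E'
from h import *
w=cam("w4","");w2=cam("w2","");w1=cam("w1","")
V=lambda w,x,y:(w,(x+.5)*.64-.5,(y+.5)*.64-.5)
print("gauge",*tri(V(w,373,342),V(w2,583,302),V(w1,465,291)),onz(*V(w,373,342),.08),"stub",onz(*V(w,377,410),.072))
print("NL,FL",onz(*V(w,463,153),.048),onz(*V(w,537,383),.048),"knob line",onz(*V(w,267,143),.084))
p=onz(*V(w,373,342),.08)
plan(p[0],p[1],.075,2.69)
E
```

```text
gauge [0.60169524 0.06312626 0.07866726] 0.0012520922290892166 [0.6025162  0.06357907 0.08      ] stub [0.64735193 0.04288001 0.072     ]
NL,FL [0.53321942 0.15326713 0.048     ] [0.6878157  0.13926686 0.048     ] knob line [0.48469806 0.06623727 0.084     ]
turn units 0.01 (j7 0.97) then shift units x -1.09 y -0.74 z 5.18
```

```bash

python3 -m jog '[[[-0.6,-0.4,0],0],[[-0.5,-0.35,0],0],[[0,0,0.9],0],[[0,0,1],0],[[0,0,1],0]]' >/dev/null
python3 -m jog '[[[0,0,0.9],0],[[0,0,0.6],0],[[0,0,0.3],0],[[0,0,0],0],[[0,0,0],0]]'
python3 -c "
from h import *
plan(.602,.0635,.075,2.69)"
```

```text
t: 12.52
tool_pos: [0.6032, 0.0619, 0.0877]
orientation: [3.142, 0.0, 2.689]
wrist_force: [-0.1, -0.4, 0.6]
opening: 1.0
gripper_force: 0.0
turn units -0.01 (j7 1.05) then shift units x 0.07 y 0.04 z 0.51
```

```bash

python3 -m jog '[[[0,0,0.25],0],[[0,0,0.15],0],[[0,0,0],0]]'
python3 -m jog '[[[0,0,0],0],[[0,0,0],0],[[0,0,0],0],[[0,0,0],0],[[0,0,0],0]]' 0 40
python3 -m jog '[[[0,0,0],0],[[0,0,0],0],[[0,0,0],0]]'
python3 -m jog '[[[0,0,-0.1],0],[[0,0,-0.3],0],[[0,0,-0.6],0],[[0,0,-1],0],[[0,0,-1],0]]'
python3 -c "
from h import *
plan(.43,.295,.17,1.62)"
```

```text
t: 12.77
tool_pos: [0.6029, 0.0619, 0.0771]
orientation: [-3.142, -0.0, 2.689]
wrist_force: [-0.7, 0.1, 0.1]
opening: 1.003
gripper_force: 0.0
t: 13.18
tool_pos: [0.6032, 0.0618, 0.0778]
orientation: [3.141, 0.0, 2.689]
wrist_force: [0.0, -0.4, 6.5]
opening: 0.635
gripper_force: 41.4
t: 13.43
tool_pos: [0.6032, 0.0618, 0.0778]
orientation: [3.141, 0.0, 2.689]
wrist_force: [-1.0, 0.0, 4.9]
opening: 0.638
gripper_force: 41.4
t: 13.85
tool_pos: [0.6025, 0.0617, 0.1532]
orientation: [-3.141, -0.001, 2.689]
wrist_force: [0.1, 0.1, -1.5]
opening: 0.644
gripper_force: 42.9
turn units 13.36 (j7 1.04) then shift units x 9.66 y -6.43 z -0.67
```

```bash

python3 -m jog '[[[0,0,-0.5],1],[[0,0,-0.5],1],[[0,0,0],1],[[0,0,0],0],[[0,0,0],0]]'
python3 -c "
from h import *
plan(.43,.28,.17,2.45)"
```

```text
t: 14.27
tool_pos: [0.6028, 0.062, 0.1775]
orientation: [-3.142, 0.0, 2.452]
wrist_force: [0.2, 0.2, -2.6]
opening: 0.636
gripper_force: 43.0
turn units 0.02 (j7 0.84) then shift units x 10.88 y 2.31 z 0.30
```

```bash

python3 -m jog '[[[0.5,0.1,0],0],[[1,0.2,0],0],[[1,0.2,0],0],[[1,0.2,0],0],[[1,0.2,0],0]]' >/dev/null
python3 -m jog '[[[1,0.2,0],0],[[1,0.2,0],0],[[1,0.2,0],0],[[1,0.2,0],0],[[1,0.2,0],0]]' >/dev/null
python3 -m jog '[[[1,0.2,0],0],[[0.5,0.1,0],0],[[0,0,0],0],[[0,0,0],0]]' >/dev/null
python3 -m jog '[[[0,0,1],0],[[0,0,1],0],[[0,0,1],0],[[0,0,0.8],0],[[0,0,0.5],0]]' >/dev/null
python3 -m jog '[[[0,0,0],0],[[0,0,0],0]]'
python3 -c "
from h import *
plan(.43,.28,.035,2.45)"
```

```text
t: 16.02
tool_pos: [0.4267, 0.2789, 0.0696]
orientation: [-3.14, 0.0, 2.448]
wrist_force: [0.2, 0.3, -1.7]
opening: 0.64
gripper_force: 43.0
turn units -0.02 (j7 0.39) then shift units x -0.07 y 0.12 z 1.38
```

```bash

python3 -m jog '[[[0,0,0.6],0],[[0,0,0.5],0],[[0,0,0.2],0],[[0,0,0.1],0],[[0,0,0],0]]'
python3 -m jog '[[[0,0,0.05],0],[[0,0,0.05],0],[[0,0,0],0]]'
```

```text
t: 16.43
tool_pos: [0.4268, 0.2798, 0.0352]
orientation: [3.141, 0.0, 2.449]
wrist_force: [-1.3, 0.9, -2.8]
opening: 0.641
gripper_force: 43.0
t: 16.68
tool_pos: [0.4269, 0.2801, 0.0328]
orientation: [3.141, 0.0, 2.449]
wrist_force: [-0.4, 1.0, 2.5]
opening: 0.644
gripper_force: 43.4
```

```bash

python3 -m jog '[[[0,0,0],0],[[0,0,0],0],[[0,0,0],0],[[0,0,0],0]]' 0.9
python3 -m jog '[[[0,0,-0.5],0],[[0,0,-1],0],[[0,0,-1],0],[[0,0,-1],0],[[0,0,-1],0]]' 1 >/dev/null
python3 -m jog '[[[0,0,-1],1],[[0,0,-1],1],[[0,0,0],1],[[0,0,0],1],[[0,0,0],1]]' >/dev/null
python3 -m jog '[[[0,0,0],1],[[0,0,0],1],[[0,0,0],1],[[0,0,0],1],[[0,0,0],1]]' >/dev/null
python3 -m jog '[[[0,0,0],1],[[0,0,0],1],[[0,0,0],1],[[0,0,0],1],[[0,0,0],1]]' >/dev/null
python3 -m jog '[[[0,0,0],1],[[0,0,0],1],[[0,0,0],0.5],[[0,0,0],0],[[0,0,0],0]]'
python3 -c "
from h import *
plan(.479,.056,.19,1.05)"
```

```text
t: 17.02
tool_pos: [0.4265, 0.2798, 0.0324]
orientation: [3.142, 0.0, 2.449]
wrist_force: [-1.2, -0.8, -0.4]
opening: 0.901
gripper_force: 0.0
t: 19.1
tool_pos: [0.4264, 0.2799, 0.1947]
orientation: [-3.142, 0.0, 1.051]
wrist_force: [0.5, 0.0, -0.5]
opening: 0.997
gripper_force: 0.0
turn units 0.01 (j7 -0.81) then shift units x -6.72 y 6.28 z 0.19
```

```bash

python3 -m jog '[[[-0.5,0.5,0],0],[[-1,0.9,0],0],[[-1,0.9,0],0],[[-1,0.9,0],0],[[-1,0.9,0],0]]' >/dev/null
python3 -m jog '[[[-1,0.9,0],0],[[-0.9,0.9,0],0],[[-0.3,0.3,0],0],[[0,0,0],0],[[0,0,0],0]]'
python3 - <<'E'
from h import *
plan(.479,.056,.19,1.05)
c=wrist("w5");cv2.imwrite("pics/w5.png",cv2.resize(c["image"],(800,600),interpolation=cv2.INTER_CUBIC))
from plant import vision
c=vision.capture("top");cv2.imwrite("pics/top1.png",cv2.resize(c["image"][110:290,90:310],None,fx=3,fy=3,interpolation=cv2.INTER_CUBIC))
pickle.dump(c,open("pics/top1.pkl","wb"))
E
```

```text
t: 19.93
tool_pos: [0.4774, 0.0573, 0.1948]
orientation: [-3.141, -0.0, 1.049]
wrist_force: [-0.0, 0.4, -0.9]
opening: 1.0
gripper_force: 0.0
turn units -0.02 (j7 -0.36) then shift units x -0.01 y 0.08 z 0.19
```

View pics/w5.png

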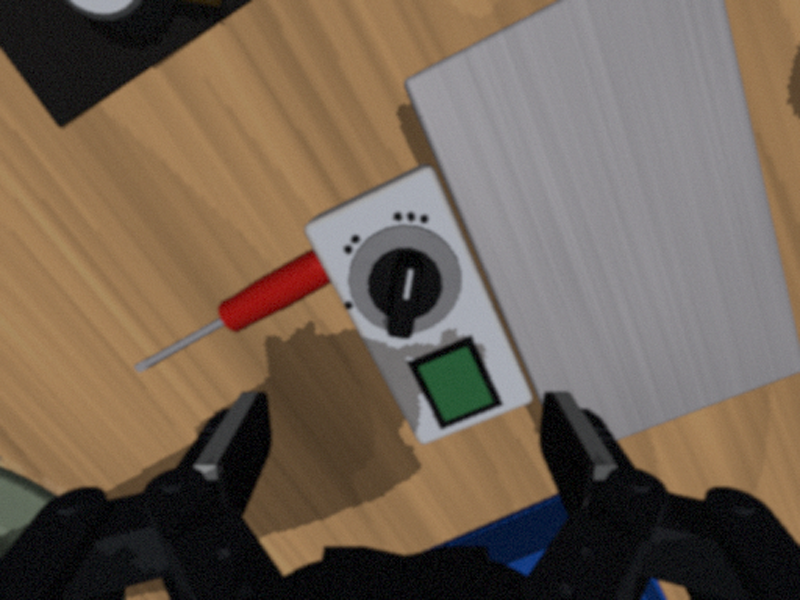

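```bash
python3 - <<'E'
from h import *
w=cam("w5","")
V=lambda x,y:(w,(x+.5)*.64-.5,(y+.5)*.64-.5)
a=onz(*V(407,298),.084);b=onz(*V(410,270),.084);print(a,b,np.arctan2(*(b-a)[1::-1]))
for n,p in [("1",(348,305)),("2",(351.5,244.5)),("3",(411,217))]:
    q=onz(*V(*p),.040); print(n,q,[np.arctan2(*(q-np.array([x,y,0]))[1::-1]).round(3) for x,y in [(.479,.0555),(.478,.0565),(.4775,.055)]])
print("disc",onz(*V(405,277),.054))
plan(.479,.0555,.083,1.0)
E
```

```text
[0.48049783 0.0599619  0.084     ] [0.48928477 0.07225298 0.084     ] 0.9501379521737053
1 [0.43920622 0.06094382 0.04      ] [np.float64(3.006), np.float64(3.028), np.float64(2.988)]
2 [0.46128487 0.09224432 0.04      ] [np.float64(2.02), np.float64(2.008), np.float64(1.981)]
3 [0.49994095 0.08883615 0.04      ] [np.float64(1.01), np.float64(0.975), np.float64(0.985)]
disc [0.48085448 0.06261798 0.054     ]
turn units 0.63 (j7 -0.36) then shift units x -0.06 y 0.13 z 4.47
```

View pics/top1.png

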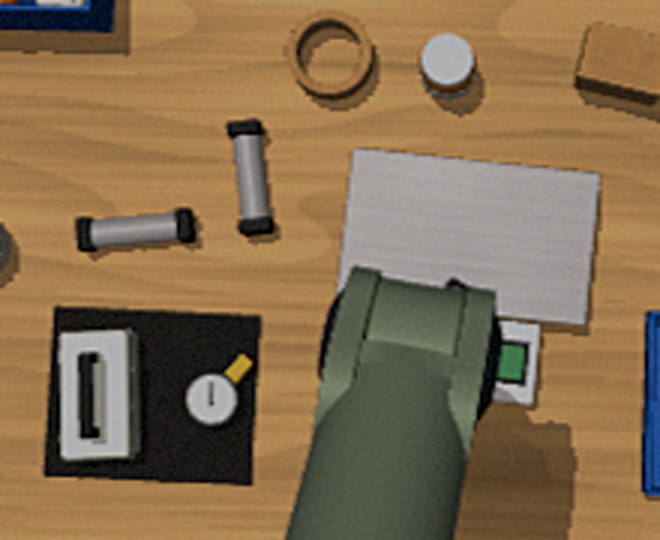

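```bash

python3 -m jog '[[[0,0,0.8],1],[[0,0,1],0],[[0,0,1],0],[[0,0,0.8],0],[[0,0,0.6],0]]' 0.5 >/dev/null
python3 -m jog '[[[0,0,0.2],0],[[0,0,0],0],[[0,0,0],0]]'
python3 -c "
from h import *
plan(.478,.0565,.083,0.97)"
```

```text
t: 20.7
tool_pos: [0.4775, 0.0579, 0.0853]
orientation: [3.142, -0.0, 0.97]
wrist_force: [0.3, -0.1, 0.3]
opening: 0.497
gripper_force: 0.0
turn units -0.00 (j7 -0.28) then shift units x -0.03 y 0.05 z 0.09
```

```bash

python3 -m jog '[[[0,0,0.1],0],[[0,0,0],0],[[0,0,0],0],[[0,0,0],0],[[0,0,0],0]]' 0 30
python3 -m jog '[[[0,0,0],0],[[0,0,0],0],[[0,0,0],0]]'
python3 -m jog '[[[0,0,0],-0.5],[[0,0,0],-0.5],[[0,0,0],-0.5],[[0,0,0],-1],[[0,0,0],-1]]'
python3 -m jog '[[[0,0,0],-1],[[0,0,0],-1],[[0,0,0],-1],[[0,0,0],-1],[[0,0,0],-1]]'
python3 -m jog '[[[0,0,0],-1],[[0,0,0],-1],[[0,0,0],-1],[[0,0,0],-1],[[0,0,0],-0.5]]'
python3 -m jog '[[[0,0,0],0],[[0,0,0],0],[[0,0,0],0]]'
```

```text
t: 21.12
tool_pos: [0.4773, 0.0578, 0.0829]
orientation: [-3.141, -0.001, 0.969]
wrist_force: [-3.0, 2.1, 5.7]
opening: 0.158
gripper_force: 33.3
t: 21.37
tool_pos: [0.4773, 0.0578, 0.0829]
orientation: [-3.141, -0.001, 0.969]
wrist_force: [-3.6, 2.3, 5.1]
opening: 0.158
gripper_force: 33.3
t: 21.78
tool_pos: [0.4775, 0.0577, 0.0829]
orientation: [3.141, -0.001, 1.253]
wrist_force: [-0.5, 1.4, 2.5]
opening: 0.158
gripper_force: 33.1
t: 22.2
tool_pos: [0.4779, 0.0577, 0.0829]
orientation: [3.14, -0.0, 1.653]
wrist_force: [0.4, 2.2, -0.2]
opening: 0.161
gripper_force: 32.7
t: 22.62
tool_pos: [0.4782, 0.0578, 0.0829]
orientation: [3.14, 0.0, 2.014]
wrist_force: [2.6, 3.1, -1.9]
opening: 0.159
gripper_force: 32.3
t: 22.87
tool_pos: [0.4781, 0.0578, 0.0828]
orientation: [3.14, 0.0, 2.007]
wrist_force: [2.8, 3.8, 5.0]
opening: 0.154
gripper_force: 33.3
```

```bash

python3 -m jog '[[[0,0,0],0],[[0,0,0],0],[[0,0,0],0]]' 0.7
python3 -m jog '[[[0,0,-0.5],0],[[0,0,-1],0],[[0,0,-1],0],[[0,0,-1],0],[[0,0,-1],0]]' >/dev/null
python3 -m jog '[[[0,0,0],-1],[[0,0,0],-1],[[0,0,0],-1],[[0,0,0],-1],[[0,0,0],-1]]' >/dev/null
python3 -m jog '[[[0,0,0],-1],[[0,0,0],-1],[[0,0,0],-1],[[0,0,0],-1],[[0,0,0],-1]]' >/dev/null
python3 -m jog '[[[0,0,0],-1],[[0,0,0],-1],[[0,0,0],-1],[[0,0,0],-1],[[0,0,0],-1]]' >/dev/null
python3 -m jog '[[[0,0,0],-1],[[0,0,0],0],[[0,0,0],0]]'
python3 -c "
from h import *
plan(.655,.248,.19,3.29)"
```

```text
t: 23.12
tool_pos: [0.477, 0.0571, 0.0823]
orientation: [-3.141, 0.0, 2.008]
wrist_force: [0.1, 0.4, 0.5]
opening: 0.572
gripper_force: 0.0
t: 25.03
tool_pos: [0.4771, 0.057, 0.1947]
orientation: [-3.142, -0.001, -2.998]
wrist_force: [0.2, -0.6, -0.3]
opening: 0.701
gripper_force: 0.0
turn units -0.06 (j7 1.46) then shift units x -8.17 y 6.50 z 0.19
```

```bash

python3 -m jog '[[[-0.5,0.4,0],0],[[-1,0.8,0],0],[[-1,0.8,0],0],[[-1,0.8,0],0],[[-1,0.8,0],0]]' >/dev/null
python3 -m jog '[[[-1,0.8,0],0],[[-1,0.8,0],0],[[-1,0.8,0],0],[[-0.5,0.4,0],0],[[0,0,0],0]]' >/dev/null
python3 -m jog '[[[0,0,0],0],[[0,0,0],0]]'
python3 - <<'E'
from h import *
plan(.66,.248,.1,3.29)
c=wrist("w6");cv2.imwrite("pics/w6.png",cv2.resize(c["image"],(800,600),interpolation=cv2.INTER_CUBIC))
E
```

```text
t: 26.03
tool_pos: [0.6513, 0.2442, 0.1945]
orientation: [-3.141, -0.001, -2.996]
wrist_force: [-0.1, 0.3, 0.4]
opening: 0.701
gripper_force: 0.0
turn units -0.04 (j7 1.26) then shift units x -0.37 y 0.10 z 3.78
```

View pics/w6.png

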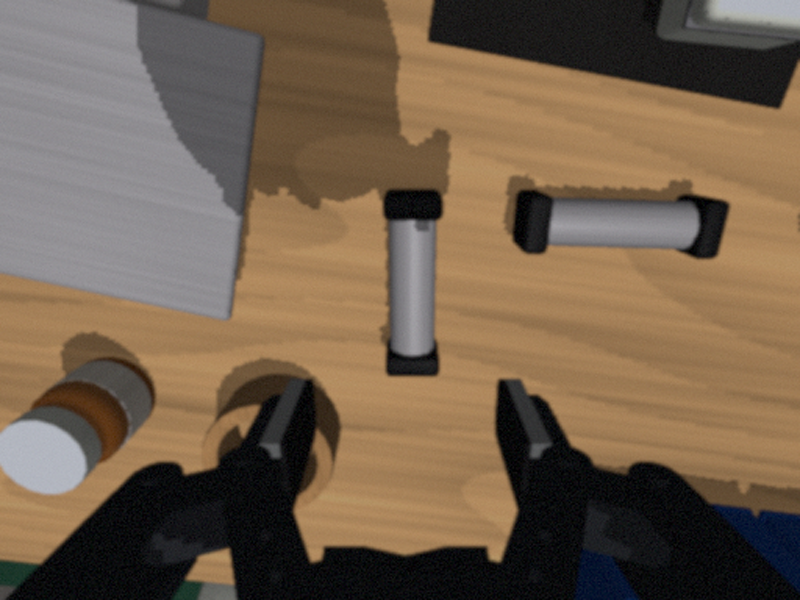

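```bash
python3 - <<'E'
from h import *
w=cam("w6","");t=cam("top")
V=lambda x,y:(w,(x+.5)*.64-.5,(y+.5)*.64-.5)
T=lambda x,y:(t,100+(x+.5)/4-.5,140+(y+.5)/4-.5)
a=onz(*V(412.5,218),.033);b=onz(*V(412.5,349),.033);print("B",a,b,(a+b)/2,np.arctan2(*(a-b)[1::-1])%6.283,np.linalg.norm(a-b))
print("tri",tri(V(413,191),T(304,193)),tri(V(413,374),T(287,41)))
a2=onz(*V(548,222),.033);b2=onz(*V(696,225),.033);print("A",(a2+b2)/2,np.arctan2(*(b2-a2)[1::-1]),np.linalg.norm(a2-b2))
print("tape",onz(t,313.5*.64-.5,200.5*.64-.5,.045))
m=(a+b)/2;plan(m[0],m[1],.027,3.29)
E
```

```text
B [0.61388623 0.24266379 0.033     ] [0.69860245 0.25559553 0.033     ] [0.65624434 0.24912966 0.033     ] 3.292885763786052 0.08569753998503296
tri (array([0.6017241 , 0.24153231, 0.00280447]), np.float64(0.00034598093539277134)) (array([0.72165519, 0.2577978 , 0.02252356]), np.float64(0.001887731297343277))
A [0.59880216 0.36707369 0.033     ] 1.697413744990466 0.08864940811083663
tape [0.78964938 0.16441298 0.045     ]
turn units -0.04 (j7 1.26) then shift units x -0.22 y 0.17 z 6.71
```

```bash

python3 -m jog '[[[-0.3,0.16,0.7],0],[[0,0,1],0],[[0,0,1],0],[[0,0,1],0],[[0,0,1],0]]' >/dev/null
python3 -m jog '[[[0,0,0.8],0],[[0,0,0.5],0],[[0,0,0.3],0],[[0,0,0],0],[[0,0,0],0]]'
python3 -c "
from h import *
plan(.659,.249,.027,3.29)"
```

```text
t: 26.92
tool_pos: [0.6589, 0.2499, 0.0381]
orientation: [3.142, 0.001, -2.995]
wrist_force: [0.1, 0.3, 0.1]
opening: 0.699
gripper_force: 0.0
turn units -0.02 (j7 1.25) then shift units x 0.00 y -0.04 z 0.45
```

```bash

python3 -m jog '[[[0,0,0.3],0],[[0,0,0.1],0],[[0,0,0],0],[[0,0,0],0]]'
python3 -m jog '[[[0,0,0],0],[[0,0,0],0],[[0,0,0],0],[[0,0,0],0],[[0,0,0],0]]' 0 40
python3 -m jog '[[[0,0,0],0],[[0,0,0],0],[[0,0,0],0]]'
python3 -m jog '[[[0,0,-0.2],0],[[0,0,-0.6],0],[[0,0,-1],0],[[0,0,-1],0],[[0,0,-1],0]]'
python3 -c "
from h import *
plan(.605,.078,.13,3.06)"
```

```text
t: 27.25
tool_pos: [0.6586, 0.25, 0.0275]
orientation: [3.142, 0.0, -2.994]
wrist_force: [0.3, -0.0, -0.1]
opening: 0.702
gripper_force: 0.0
t: 27.67
tool_pos: [0.6587, 0.25, 0.0277]
orientation: [3.142, 0.0, -2.995]
wrist_force: [-1.5, -1.1, 6.2]
opening: 0.339
gripper_force: 39.4
t: 27.92
tool_pos: [0.6587, 0.25, 0.0277]
orientation: [3.142, 0.0, -2.994]
wrist_force: [-0.8, -0.7, 5.6]
opening: 0.337
gripper_force: 39.4
t: 28.33
tool_pos: [0.6585, 0.2499, 0.1245]
orientation: [3.142, 0.0, -2.994]
wrist_force: [0.3, -0.8, -2.3]
opening: 0.337
gripper_force: 39.7
turn units 2.86 (j7 1.26) then shift units x 1.57 y -7.03 z -0.22
```

```bash

python3 -m jog '[[[0,0,0],1],[[0,0,0],1],[[0,0,0],0.9],[[0,-0.5,0],0],[[0.2,-1,0],0]]' >/dev/null
python3 -m jog '[[[0.25,-1,0],0],[[0.25,-1,0],0],[[0.25,-1,0],0],[[0.25,-1,0],0],[[0.25,-1,0],0]]' >/dev/null
python3 -m jog '[[[0.1,-0.5,0],0],[[0,0,0.5],0],[[0,0,0.5],0],[[0,0,0],0],[[0,0,0],0]]'
python3 -c "
from h import *
plan(.605,.078,.078,3.06)"
```

```text
t: 29.58
tool_pos: [0.6047, 0.0799, 0.0964]
orientation: [-3.142, -0.002, 3.059]
wrist_force: [-0.0, -0.2, -1.9]
opening: 0.336
gripper_force: 39.8
turn units -0.02 (j7 1.28) then shift units x -0.02 y -0.08 z 0.73
```

```bash

python3 -m jog '[[[0,0,0.3],0],[[0,0,0.25],0],[[0,0,0.15],0],[[0,0,0],0],[[0,0,0],0]]'
python3 -m jog '[[[0,0,0.05],0],[[0,0,0.03],0],[[0,0,0],0]]'
```

```text
t: 30.0
tool_pos: [0.605, 0.079, 0.0795]
orientation: [-3.141, -0.001, 3.057]
wrist_force: [0.3, 0.7, -1.2]
opening: 0.334
gripper_force: 39.8
t: 30.25
tool_pos: [0.6052, 0.0789, 0.0779]
orientation: [3.142, 0.0, 3.057]
wrist_force: [0.0, -0.9, -1.6]
opening: 0.335
gripper_force: 39.8
```

```bash

python3 -m jog '[[[0,0,0.05],0],[[0,0,0.04],0],[[0,0,0],0]]'
python3 -m jog '[[[0,0,0],0],[[0,0,0],0],[[0,0,0],0],[[0,0,0],0]]' 0.7
python3 -m jog '[[[0,0,-0.5],0],[[0,0,-1],0],[[0,0,-1],0],[[0,0,-1],0],[[0,0,-1],0]]'
python3 -c "
from h import *
plan(.599,.367,.19,1.7)"
```

```text
t: 30.5
tool_pos: [0.6052, 0.0789, 0.0757]
orientation: [3.142, 0.0, 3.057]
wrist_force: [-0.0, 0.2, 0.4]
opening: 0.332
gripper_force: 40.2
t: 30.83
tool_pos: [0.6051, 0.0789, 0.0755]
orientation: [3.142, 0.0, 3.057]
wrist_force: [-0.4, 0.1, 0.1]
opening: 0.698
gripper_force: 0.0
t: 31.25
tool_pos: [0.605, 0.0788, 0.1903]
orientation: [3.141, 0.0, 3.057]
wrist_force: [0.3, 0.1, 0.2]
opening: 0.701
gripper_force: 0.0
turn units 16.96 (j7 1.28) then shift units x 11.46 y 1.25 z 0.01
```

```bash

python3 -m jog '[[[0,0,0],1],[[0,0,0],1],[[0,0,0],1],[[0,0,0],1],[[0,0,0],1]]' >/dev/null
python3 -m jog '[[[0,0,0],1],[[0,0,0],1],[[0,0,0],1],[[0,0,0],1],[[0,0,0],1]]' >/dev/null
python3 -m jog '[[[0,0,0],1],[[0,0,0],1],[[0,0,0],1],[[0,0,0],1],[[0,0,0],1]]' >/dev/null
python3 -m jog '[[[0,0,0],1],[[0,0,0],1],[[0.5,0,0],0],[[1,0.1,0],0],[[1,0.1,0],0]]' >/dev/null
python3 -m jog '[[[1,0.1,0],0],[[1,0.1,0],0],[[1,0.1,0],0],[[1,0.1,0],0],[[1,0.1,0],0]]' >/dev/null
python3 -m jog '[[[1,0.1,0],0],[[1,0.1,0],0],[[1,0.1,0],0],[[0.5,0.1,0],0],[[0,0,0],0]]' >/dev/null
python3 -m jog '[[[0,0,0],0],[[0,0,0],0]]'
python3 - <<'E'
from h import *
plan(.602,.367,.1,1.7)
c=wrist("w7");cv2.imwrite("pics/w7.png",cv2.resize(c["image"],(800,600),interpolation=cv2.INTER_CUBIC))
E
```

```text
t: 33.92
tool_pos: [0.5981, 0.354, 0.1883]
orientation: [3.142, 0.001, 1.696]
wrist_force: [0.1, 0.6, 0.2]
opening: 0.704
gripper_force: 0.0
turn units -0.05 (j7 -0.26) then shift units x 0.50 y 0.22 z 3.53
```

View pics/w7.png

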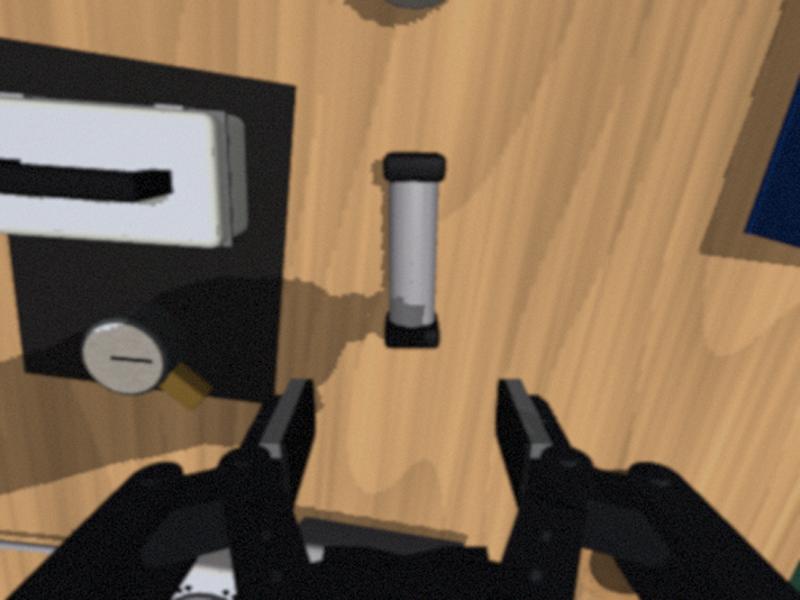

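```bash
python3 - <<'E'
from h import *
w=cam("w7","");t=cam("top1","")
V=lambda x,y:(w,(x+.5)*.64-.5,(y+.5)*.64-.5)
a=onz(*V(414,181),.033);b=onz(*V(412,322),.033);m=(a+b)/2;print(m,np.arctan2(*(a-b)[1::-1]),np.linalg.norm(a-b))
P=lambda x,y:(t,90+(x+.5)/3-.5,110+(y+.5)/3-.5)
print(onz(*P(136,231),.03), tri(P(136,231),V(413,249)))
plan(m[0],m[1],.027,1.7)
E
```

```text
[0.60099598 0.3699181  0.033     ] 1.68910166181041 0.08638306655826562
[0.6011109  0.36527442 0.03      ] (array([0.60193055, 0.36902376, 0.01340516]), np.float64(0.0004788930602865352))
turn units -0.05 (j7 -0.26) then shift units x 0.63 y 0.20 z 6.45
```

```bash

python3 -m jog '[[[0.55,0.17,0.7],0],[[0,0,1],0],[[0,0,1],0],[[0,0,1],0],[[0,0,1],0]]' >/dev/null
python3 -m jog '[[[0,0,0.7],0],[[0,0,0.4],0],[[0,0,0.2],0],[[0,0,0],0],[[0,0,0],0]]'
python3 -c "
from h import *
plan(.601,.368,.0275,1.69)"
```

```text
t: 34.8
tool_pos: [0.601, 0.3692, 0.0391]
orientation: [3.141, -0.0, 1.696]
wrist_force: [0.1, -0.1, -0.0]
opening: 0.697
gripper_force: 0.0
turn units 0.08 (j7 -0.23) then shift units x -0.05 y -0.00 z 0.46
```

```bash

python3 -m jog '[[[0,0,0.3],0],[[0,0,0.15],0],[[0,0,0],0],[[0,0,0],0]]'
python3 -m jog '[[[0,0,0],0],[[0,0,0],0],[[0,0,0],0],[[0,0,0],0],[[0,0,0],0]]' 0 40
python3 -m jog '[[[0,0,0],0],[[0,0,0],0],[[0,0,0],0]]'
python3 -m jog '[[[0,0,-0.2],0],[[0,0,-0.6],0],[[0,0,-1],0],[[0,0,-1],0],[[0,0,-1],0]]'
python3 -m jog '[[[0,0,-1],0],[[0,0,-0.8],-1],[[0,0,0],-1],[[0,0,0],-1],[[0,0,0],-1]]' >/dev/null
python3 -m jog '[[[0,0,0],-1],[[0,0,0],-1],[[0,0,0],-1],[[0,0,0],-1],[[0,0,0],-1]]' >/dev/null
python3 -m jog '[[[0,0,0],-1],[[0,0,0],-1],[[0,0,0],-1],[[0,0,0],-1],[[0,0,0],-1]]' >/dev/null
python3 -m jog '[[[0,0,0],-1],[[0,0,0],-1],[[0,0,0],-1],[[0,0,0],0],[[0,0,0],0]]'
python3 -c "
from h import *
plan(.597,-.022,.16,3.06)"
```

```text
t: 35.13
tool_pos: [0.6003, 0.3694, 0.0268]
orientation: [-3.141, 0.0, 1.697]
wrist_force: [0.1, -0.1, 0.4]
opening: 0.703
gripper_force: 0.0
t: 35.55
tool_pos: [0.6006, 0.3694, 0.0272]
orientation: [3.141, -0.0, 1.697]
wrist_force: [-1.8, 0.3, 5.8]
opening: 0.339
gripper_force: 39.5
t: 35.8
tool_pos: [0.6005, 0.3695, 0.0272]
orientation: [3.141, -0.0, 1.697]
wrist_force: [-1.1, -0.1, 7.2]
opening: 0.332
gripper_force: 39.5
t: 36.22
tool_pos: [0.6003, 0.3692, 0.1239]
orientation: [3.142, 0.0, 1.697]
wrist_force: [0.2, 0.0, -1.9]
opening: 0.336
gripper_force: 39.8
t: 37.88
tool_pos: [0.6005, 0.369, 0.1676]
orientation: [3.142, 0.001, 3.054]
wrist_force: [-0.2, -0.1, -2.1]
opening: 0.331
gripper_force: 39.9
turn units -0.08 (j7 0.87) then shift units x -1.13 y -15.60 z 0.30
```

```bash

python3 -m jog '[[[0,-0.5,0],0],[[-0.07,-1,0],0],[[-0.07,-1,0],0],[[-0.07,-1,0],0],[[-0.07,-1,0],0]]' >/dev/null
python3 -m jog '[[[-0.07,-1,0],0],[[-0.07,-1,0],0],[[-0.07,-1,0],0],[[-0.07,-1,0],0],[[-0.07,-1,0],0]]' >/dev/null
python3 -m jog '[[[-0.07,-1,0],0],[[-0.07,-1,0],0],[[-0.07,-1,0],0],[[-0.07,-1,0],0],[[-0.07,-1,0],0]]' >/dev/null
python3 -m jog '[[[-0.1,-0.8,0],0],[[0,-0.5,0],0],[[0,0,0],0],[[0,0,0],0]]'
python3 - <<'E'
from h import *
plan(.597,-.022,.085,3.06)
c=wrist("w8");cv2.imwrite("pics/w8.png",cv2.resize(c["image"],(800,600),interpolation=cv2.INTER_CUBIC))
E
```

```text
t: 39.47
tool_pos: [0.5936, -0.0268, 0.167]
orientation: [3.142, 0.0, 3.055]
wrist_force: [-0.0, 0.7, -2.0]
opening: 0.333
gripper_force: 39.9
turn units -0.07 (j7 1.45) then shift units x -0.12 y 0.20 z 3.28
```

View pics/w8.png

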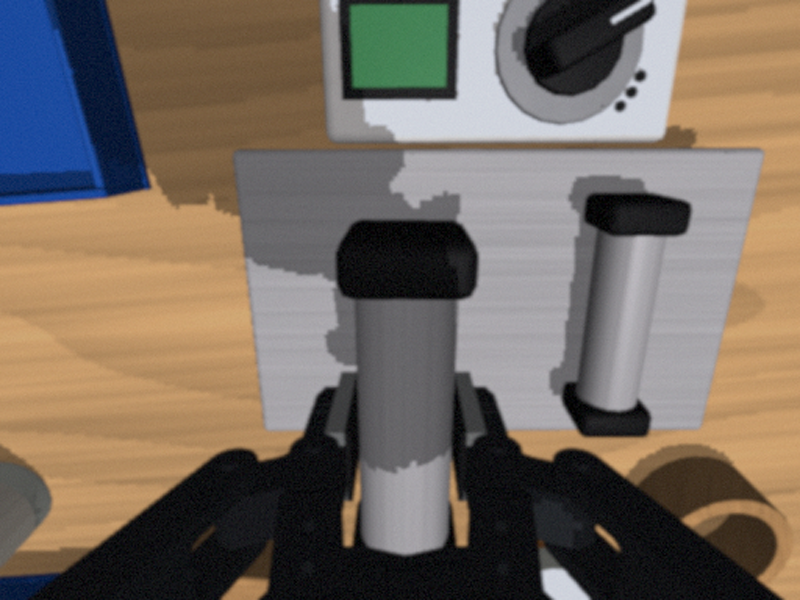

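The cartridge on the pan and the knob (at the two dots) are both fine. Lowering the second cartridge.

```bash

python3 -m jog '[[[-0.1,0.2,0.5],0],[[0,0,0.8],0],[[0,0,0.8],0],[[0,0,0.6],0],[[0,0,0.4],0]]' >/dev/null
python3 -m jog '[[[0,0,0.2],0],[[0,0,0.1],0],[[0,0,0],0],[[0,0,0],0]]'
```

```text
t: 40.27
tool_pos: [0.5971, -0.0216, 0.0824]
orientation: [3.141, 0.001, 3.057]
wrist_force: [-0.2, -0.4, -1.7]
opening: 0.331
gripper_force: 39.9
```

```bash

python3 -m jog '[[[0,0,0.1],0],[[0,0,0.06],0],[[0,0,0.06],0],[[0,0,0.05],0],[[0,0,0],0]]'
python3 -m jog '[[[0,0,0.02],0],[[0,0,0],0]]'
python3 -m jog '[[[0,0,0],0],[[0,0,0],0],[[0,0,0],0],[[0,0,0],0]]' 0.7
python3 -m jog '[[[0,0,-0.5],0],[[0,0,-1],0],[[0,0,-1],0],[[0,0,-1],0],[[0,0,-1],0]]'
python3 -m jog '[[[0,0,0],0],[[0,0,0],0],[[0,0,0],0],[[0,0,0],0],[[0,0,0],0]]' >/dev/null
python3 -m jog '[[[0,0,0],0],[[0,0,0],0],[[0,0,0],0],[[0,0,0],0],[[0,0,0],0]]' >/dev/null
python3 -m jog '[[[0,0,0],0],[[0,0,0],0],[[0,0,0],0],[[0,0,0],0],[[0,0,0],0]]'
python3 - <<'E'
from h import *
c=wrist("w9");cv2.imwrite("pics/w9.png",cv2.resize(c["image"],(800,600),interpolation=cv2.INTER_CUBIC))
from plant import vision
c=vision.capture("top");cv2.imwrite("pics/top2.png",cv2.resize(c["image"],(800,600),interpolation=cv2.INTER_CUBIC))
plan(.597,-.0216,.0752,3.057)
E
```

```text
t: 40.68
tool_pos: [0.5968, -0.0218, 0.0752]
orientation: [3.142, 0.0, 3.057]
wrist_force: [-0.6, 0.4, 0.9]
opening: 0.336
gripper_force: 40.2
t: 40.85
tool_pos: [0.5968, -0.0218, 0.0751]
orientation: [3.142, 0.0, 3.057]
wrist_force: [-3.8, 0.7, 10.4]
opening: 0.331
gripper_force: 41.2
t: 41.18
tool_pos: [0.5967, -0.0217, 0.0745]
orientation: [-3.142, 0.0, 3.057]
wrist_force: [-0.7, 0.8, 0.2]
opening: 0.701
gripper_force: 0.0
t: 41.6
tool_pos: [0.5966, -0.0218, 0.1892]
orientation: [3.142, 0.0, 3.057]
wrist_force: [0.9, -0.6, -0.3]
opening: 0.7
gripper_force: 0.0
t: 42.85
tool_pos: [0.5967, -0.0218, 0.1871]
orientation: [-3.142, 0.0, 3.057]
wrist_force: [0.2, 0.3, 0.2]
opening: 0.697
gripper_force: 0.0
turn units -0.00 (j7 1.44) then shift units x -0.01 y 0.01 z 4.47
```

View pics/w9.png

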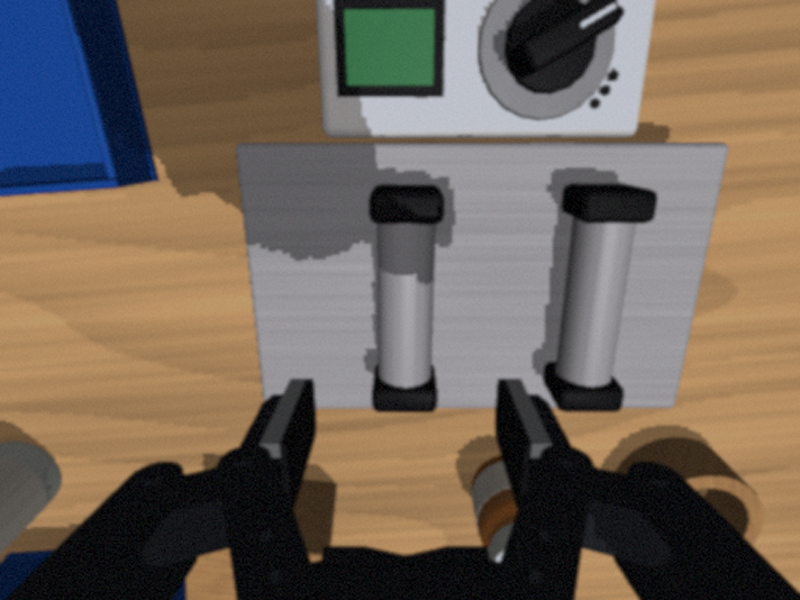

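Picture w9 shows both cartridges flat on the pan, at about (405,300) and (595,290), with the knob at the two dots. They have been released for over a second. Next I'll carry the near one to the tray.

```bash

python3 -m jog '[[[0,0,0.8],0],[[0,0,1],0],[[0,0,1],0],[[0,0,0.8],0],[[0,0,0.5],0]]' >/dev/null
python3 -m jog '[[[0,0,0.2],0],[[0,0,0.1],0],[[0,0,0],0],[[0,0,0],0]]'
```

```text
t: 43.7
tool_pos: [0.5972, -0.0217, 0.078]
orientation: [3.141, 0.001, 3.057]
wrist_force: [0.9, 0.3, 0.9]
opening: 0.705
gripper_force: 0.0
```

```bash

python3 -m jog '[[[0,0,0.06],0],[[0,0,0],0]]'
python3 -m jog '[[[0,0,0],0],[[0,0,0],0],[[0,0,0],0],[[0,0,0],0],[[0,0,0],0]]' 0 40
python3 -m jog '[[[0,0,0],0],[[0,0,0],0],[[0,0,0],0]]'
python3 -m jog '[[[0,0,-0.2],0],[[0,0,-0.6],0],[[0,0,-1],0],[[0,0,-1],0],[[0,0,-0.8],-0.5]]'
python3 -m jog '[[[0,0,0],-0.5],[[0,0,0],0],[[0,0,0],0]]'
python3 -c "
from h import *
plan(.431,-.345,.165,3.14)"
```

```text
t: 43.87
tool_pos: [0.597, -0.0217, 0.0762]
orientation: [3.141, 0.001, 3.057]
wrist_force: [-0.0, -0.5, -0.2]
opening: 0.703
gripper_force: 0.0
t: 44.28
tool_pos: [0.5968, -0.0217, 0.076]
orientation: [3.141, 0.0, 3.057]
wrist_force: [-2.9, -0.2, 7.8]
opening: 0.336
gripper_force: 39.0
t: 44.53
tool_pos: [0.5968, -0.0218, 0.076]
orientation: [3.142, 0.0, 3.057]
wrist_force: [-2.1, 1.0, 6.7]
opening: 0.34
gripper_force: 39.0
t: 44.95
tool_pos: [0.5968, -0.0218, 0.1674]
orientation: [-3.142, 0.001, 3.096]
wrist_force: [0.7, 0.1, -1.9]
opening: 0.337
gripper_force: 39.9
t: 45.2
tool_pos: [0.5964, -0.0218, 0.1655]
orientation: [3.142, -0.0, 3.136]
wrist_force: [0.2, 0.3, -2.7]
opening: 0.335
gripper_force: 40.1
turn units -0.06 (j7 1.51) then shift units x 6.60 y -12.94 z 0.02
```

```bash

python3 -m jog '[[[0.2,-0.5,0],0],[[0.5,-1,0],0],[[0.5,-1,0],0],[[0.5,-1,0],0],[[0.5,-1,0],0]]' >/dev/null
python3 -m jog '[[[0.5,-1,0],0],[[0.5,-1,0],0],[[0.5,-1,0],0],[[0.5,-1,0],0],[[0.5,-1,0],0]]' >/dev/null
python3 -m jog '[[[0.5,-1,0],0],[[0.5,-1,0],0],[[0.5,-1,0],0],[[0.3,-0.5,0],0],[[0,0,0],0]]' >/dev/null
python3 -m jog '[[[0,0,0.5],0],[[0,0,1],0],[[0,0,1],0],[[0,0,0.8],0],[[0,0,0.4],0]]' >/dev/null
python3 -m jog '[[[0,0,0],0],[[0,0,0],0]]'
python3 -c "
from h import *
plan(.431,-.345,.034,3.14)"
```

```text
t: 47.03
tool_pos: [0.4325, -0.3459, 0.0731]
orientation: [3.141, -0.001, 3.136]
wrist_force: [0.4, 0.2, -2.0]
opening: 0.337
gripper_force: 40.0
turn units -0.05 (j7 2.14) then shift units x 0.06 y 0.03 z 1.56
```

```bash

python3 -m jog '[[[0,0,0.5],0],[[0,0,0.5],0],[[0,0,0.3],0],[[0,0,0.15],0],[[0,0,0],0]]'
python3 -m jog '[[[0,0,0.05],0],[[0,0,0.05],0],[[0,0,0],0]]'
```

```text
t: 47.45
tool_pos: [0.4322, -0.3456, 0.0358]
orientation: [3.141, -0.001, 3.137]
wrist_force: [-0.0, 0.8, -1.6]
opening: 0.336
gripper_force: 40.0
t: 47.7
tool_pos: [0.4327, -0.346, 0.0344]
orientation: [-3.141, 0.0, 3.137]
wrist_force: [0.9, 0.2, -2.8]
opening: 0.335
gripper_force: 40.0
```

```bash

python3 -m jog '[[[0,0,0.05],0],[[0,0,0.03],0],[[0,0,0],0]]'
python3 -m jog '[[[0,0,0],0],[[0,0,0],0],[[0,0,0],0],[[0,0,0],0]]' 0.65
python3 -m jog '[[[0,0,-0.5],0],[[0,0,-1],0],[[0,0,-1],0],[[0,0,-1],0],[[0,0,-1],0]]'
python3 -m jog '[[[0,0,-1],0],[[0,0,0],0],[[0,0,0],0]]' >/dev/null
python3 - <<'E'
from h import *
from plant import vision
c=dict(vision.capture("top"));pickle.dump(c,open("pics/top3.pkl","wb"))
g=cv2.cvtColor(c["image"],cv2.COLOR_BGR2GRAY)
m=((g<55)).astype(np.uint8)
n,l,st,ce=cv2.connectedComponentsWithStats(m)
for i in range(1,n):
    if 15<st[i,4]<600:
        p=onz(c,*ce[i],.06); print(st[i,4],ce[i].round(1),p[:2].round(4))
plan(.605,.079,.19,3.057)
E
```

```text
t: 47.95
tool_pos: [0.4328, -0.3461, 0.033]
orientation: [-3.141, 0.001, 3.137]
wrist_force: [-2.6, 1.4, 9.7]
opening: 0.334
gripper_force: 41.3
t: 48.28
tool_pos: [0.4327, -0.346, 0.0323]
orientation: [-3.142, 0.0, 3.137]
wrist_force: [-0.3, 0.5, 0.2]
opening: 0.647
gripper_force: 0.0
t: 48.7
tool_pos: [0.4325, -0.3459, 0.1469]
orientation: [-3.141, 0.0, 3.137]
wrist_force: [-1.0, 0.7, -0.3]
opening: 0.65
gripper_force: 0.0
121 [109.3   4.3] [1.1745 0.4598]
135 [204.    5.5] [1.1782 0.161 ]
33 [143.7   6.8] [1.1691 0.3512]
25 [177.3   7.8] [1.1688 0.2452]
223 [508.9  97.8] [ 0.9041 -0.806 ]
24 [404.2 105.5] [ 0.872  -0.4746]
56 [196.  120.8] [0.8085 0.1764]
53 [205.2 137.9] [0.7552 0.1464]
35 [240.1 138.2] [0.7567 0.038 ]
100 [294.5 140.1] [ 0.7546 -0.1316]
48 [228.3 168.8] [0.6602 0.0725]
371 [436.1 208.3] [ 0.5508 -0.5736]
96 [482.4 185.8] [ 0.624  -0.7189]
30 [ 85.1 198.2] [0.5599 0.5102]
58 [224.1 202.5] [0.5555 0.0829]
141 [232.2 227.5] [0.4792 0.0563]
65 [256.3 230.8] [ 0.4703 -0.0179]
77 [360.8 227.4] [ 0.4871 -0.34  ]
127 [118.6 241.5] [0.4297 0.4025]
138 [222.7 253.3] [0.3997 0.0837]
28 [442.3 267.5] [ 0.3692 -0.5918]
turn units 1.00 (j7 2.14) then shift units x -5.43 y 17.52 z -0.78
```

The dark-blob check puts B's caps at (0.660, 0.073) and (0.556, 0.083), so it hasn't moved. Going back for it.

```bash

python3 -m jog '[[[0,0,0],1],[[-0.2,0.5,0],0],[[-0.3,1,0],0],[[-0.3,1,0],0],[[-0.3,1,0],0]]' >/dev/null
python3 -m jog '[[[-0.3,1,0],0],[[-0.3,1,0],0],[[-0.3,1,0],0],[[-0.3,1,0],0],[[-0.3,1,0],0]]' >/dev/null
python3 -m jog '[[[-0.3,1,0],0],[[-0.3,1,0],0],[[-0.3,1,0],0],[[-0.3,1,0],0],[[-0.3,1,0],0]]' >/dev/null
python3 -m jog '[[[-0.3,1,0],0],[[-0.3,1,0],0],[[-0.3,1,0],0],[[-0.2,0.6,0],0],[[0,0,0],0]]' >/dev/null
python3 -m jog '[[[0,0,0],0],[[0,0,0],0]]'
python3 - <<'E'
from h import *
plan(.605,.079,.0757,3.057)
c=wrist("w10");g=cv2.cvtColor(c["image"],cv2.COLOR_BGR2GRAY)
n,l,st,ce=cv2.connectedComponentsWithStats((g<50).astype(np.uint8))
for i in range(1,n):
    if 150<st[i,4]<4000: print(st[i],onz(c,*ce[i],.07)[:2].round(4))
E
```

```text
t: 50.83
tool_pos: [0.5979, 0.068, 0.1694]
orientation: [-3.141, -0.001, 3.057]
wrist_force: [0.3, -0.6, -0.0]
opening: 0.648
gripper_force: 0.0
turn units -0.01 (j7 1.29) then shift units x -0.25 y 0.46 z 3.75
[ 195    0   67   68 3256] [0.4802 0.0586]
[  86    3   81   66 1705] [ 0.4755 -0.008 ]
[ 251  129   50   28 1290] [0.5538 0.083 ]
[253 249  42  33 786] [0.6629 0.0738]
```

```bash

python3 -m jog '[[[-0.28,0.42,0],0],[[0,0,0.8],0],[[0,0,1],0],[[0,0,0.8],0],[[0,0,0.5],0]]' >/dev/null
python3 -m jog '[[[0,0,0.25],0],[[0,0,0.1],0],[[0,0,0],0],[[0,0,0],0]]'
```

```text
t: 51.63
tool_pos: [0.6068, 0.0788, 0.0844]
orientation: [3.141, 0.001, 3.057]
wrist_force: [-0.6, 0.2, 0.6]
opening: 0.646
gripper_force: 0.0
```

```bash

python3 -m jog '[[[0,0,0.2],0],[[0,0,0.1],0],[[0,0,0],0]]'
python3 -m jog '[[[0,0,0],0],[[0,0,0],0],[[0,0,0],0],[[0,0,0],0],[[0,0,0],0]]' 0 40
python3 -m jog '[[[0,0,0],0],[[0,0,0],0],[[0,0,0],0]]'
python3 -m jog '[[[0,0,-0.2],0],[[0,0,-0.6],0],[[0,0,-1],0],[[0,0,-1],0],[[0,0,-0.8],-0.5]]'
python3 -m jog '[[[0,0,0],-0.5],[[0,0,0],0],[[0,0,0],0]]'
python3 -c "
from h import *
plan(.431,-.25,.165,3.14)"
```

```text
t: 51.88
tool_pos: [0.6061, 0.0789, 0.0758]
orientation: [-3.142, -0.0, 3.057]
wrist_force: [-0.1, 0.8, 0.8]
opening: 0.648
gripper_force: 0.0
t: 52.3
tool_pos: [0.6063, 0.0789, 0.0764]
orientation: [3.142, 0.0, 3.057]
wrist_force: [-1.8, -0.0, 5.8]
opening: 0.332
gripper_force: 39.4
t: 52.55
tool_pos: [0.6063, 0.0788, 0.0764]
orientation: [3.142, 0.0, 3.057]
wrist_force: [-2.7, -0.8, 5.4]
opening: 0.332
gripper_force: 39.4
t: 52.97
tool_pos: [0.6064, 0.0789, 0.1679]
orientation: [3.142, 0.001, 3.096]
wrist_force: [0.7, 0.1, -2.4]
opening: 0.332
gripper_force: 39.7
t: 53.22
tool_pos: [0.606, 0.0788, 0.166]
orientation: [3.142, -0.0, 3.135]
wrist_force: [-0.6, -0.1, -1.9]
opening: 0.336
gripper_force: 39.8
turn units -0.06 (j7 1.34) then shift units x 6.98 y -13.16 z 0.04
```

```bash

python3 -m jog '[[[0.2,-0.5,0],0],[[0.53,-1,0],0],[[0.53,-1,0],0],[[0.53,-1,0],0],[[0.53,-1,0],0]]' >/dev/null
python3 -m jog '[[[0.53,-1,0],0],[[0.53,-1,0],0],[[0.53,-1,0],0],[[0.53,-1,0],0],[[0.53,-1,0],0]]' >/dev/null
python3 -m jog '[[[0.53,-1,0],0],[[0.53,-1,0],0],[[0.53,-1,0],0],[[0.3,-0.6,0],0],[[0,0,0],0]]' >/dev/null
python3 -m jog '[[[0,0,0],0],[[0,0,0],0]]'
python3 - <<'E'
from h import *
plan(.431,-.25,.034,3.14)
c=wrist("w11");g=cv2.cvtColor(c["image"],cv2.COLOR_BGR2GRAY)
n,l,st,ce=cv2.connectedComponentsWithStats((c["image"].max(2)<50).astype(np.uint8))
for i in range(1,n):
    if 150<st[i,4]<6000: print(st[i],onz(c,*ce[i],.03)[:2].round(4))
E
```

```text
t: 54.63
tool_pos: [0.433, -0.2473, 0.1657]
orientation: [3.141, -0.001, 3.136]
wrist_force: [1.5, -0.8, -2.7]
opening: 0.33
gripper_force: 39.8
turn units -0.05 (j7 1.97) then shift units x 0.08 y -0.11 z 5.27
[117 117  52  21 981] [ 0.381  -0.3444]
[ 216  138   88   49 3918] [ 0.4122 -0.2477]
[479 206  33  44 278] [ 0.4733 -0.0306]
[134 224  44  26 592] [ 0.4878 -0.3462]
```

Cartridge 1 is still in the tray at about (0.434, -0.345). Lowering the second beside it.

```bash

python3 -m jog '[[[0.08,-0.1,0.5],0],[[0,0,1],0],[[0,0,1],0],[[0,0,1],0],[[0,0,0.7],0]]' >/dev/null
python3 -m jog '[[[0,0,0.4],0],[[0,0,0.2],0],[[0,0,0.1],0],[[0,0,0],0],[[0,0,0],0]]'
```

```text
t: 55.52
tool_pos: [0.4316, -0.2504, 0.0443]
orientation: [-3.141, 0.001, 3.137]
wrist_force: [0.2, -0.4, -1.7]
opening: 0.336
gripper_force: 39.9
```

```bash

python3 -m jog '[[[0,0,0.2],0],[[0,0,0.1],0],[[0,0,0.06],0],[[0,0,0.06],0],[[0,0,0],0]]'
python3 -m jog '[[[0,0,0.03],0],[[0,0,0],0]]'
python3 -m jog '[[[0,0,0],0],[[0,0,0],0],[[0,0,0],0],[[0,0,0],0]]' 0.65
python3 -m jog '[[[0,0,-0.5],0],[[0,0,-1],0],[[0,0,-1],0],[[0,0,-1],0],[[0,0,-1],0]]' >/dev/null
python3 -m jog '[[[0,0,-1],0],[[0,0,0],0],[[0,0,0],0]]'
python3 - <<'E'
from h import *
plan(.478,.057,.18,2.007)
c=wrist("w12")
n,l,st,ce=cv2.connectedComponentsWithStats((c["image"].max(2)<50).astype(np.uint8))
for i in range(1,n):
    if 150<st[i,4]<6000: print(st[i],onz(c,*ce[i],.03)[:2].round(4))
E
```

```text
t: 55.93
tool_pos: [0.4312, -0.2503, 0.0333]
orientation: [-3.142, 0.0, 3.137]
wrist_force: [-0.9, 1.3, 6.3]
opening: 0.334
gripper_force: 40.8
t: 56.1
tool_pos: [0.4312, -0.2504, 0.0332]
orientation: [-3.141, 0.0, 3.137]
wrist_force: [-6.3, 3.7, 26.8]
opening: 0.335
gripper_force: 42.7
t: 56.43
tool_pos: [0.4311, -0.2503, 0.0322]
orientation: [3.142, -0.0, 3.137]
wrist_force: [0.5, 0.2, 0.1]
opening: 0.651
gripper_force: 0.0
t: 57.1
tool_pos: [0.4317, -0.2505, 0.1708]
orientation: [-3.141, 0.002, 3.137]
wrist_force: [0.4, 0.3, -0.6]
opening: 0.651
gripper_force: 0.0
turn units 14.12 (j7 1.98) then shift units x 10.37 y 6.88 z -0.37
[239 114  42  20 791] [ 0.3783 -0.2505]
[124 117  51  22 933] [ 0.3811 -0.3445]
[479 205  33  44 291] [ 0.4736 -0.0302]
[140 222  42  26 568] [ 0.4879 -0.3462]
[242 223  35  22 345] [ 0.4851 -0.2532]
```

```bash

python3 -m jog '[[[0,0,0],1],[[0,0,0],1],[[0,0,0],1],[[0,0,0],1],[[0,0,0],1]]' >/dev/null
python3 -m jog '[[[0,0,0],1],[[0,0,0],1],[[0,0,0],1],[[0,0,0],1],[[0,0,0],1]]' >/dev/null
python3 -m jog '[[[0,0,0],1],[[0,0,0],1],[[0,0,0],1],[[0,0,0],1],[[0,0,0],0.1]]' >/dev/null
python3 -m jog '[[[0.5,0.3,0],0],[[1,0.7,0],0],[[1,0.7,0],0],[[1,0.7,0],0],[[1,0.7,0],0]]' >/dev/null
python3 -m jog '[[[1,0.7,0],0],[[1,0.7,0],0],[[1,0.7,0],0],[[1,0.7,0],0],[[1,0.6,0],0]]' >/dev/null
python3 -m jog '[[[0.6,0.4,0],0],[[0,0,0],0],[[0,0,0],0]]'
python3 -c "
from h import *
plan(.478,.0575,.083,2.007)"
```

```text
t: 59.48
tool_pos: [0.4799, 0.0521, 0.169]
orientation: [-3.14, 0.0, 2.013]
wrist_force: [-0.4, -1.1, -0.0]
opening: 0.644
gripper_force: 0.0
turn units 0.07 (j7 0.41) then shift units x 0.23 y 0.02 z 3.44
```

```bash

python3 -m jog '[[[0.23,0,0.5],0],[[0,0,0.9],0],[[0,0,0.9],0],[[0,0,0.6],0],[[0,0,0.35],0]]' 0.5 >/dev/null
python3 -m jog '[[[0,0,0.15],0],[[0,0,0],0],[[0,0,0],0]]'
python3 -m jog '[[[0,0,0],0],[[0,0,0],0],[[0,0,0],0],[[0,0,0],0],[[0,0,0],0]]' 0 30
python3 -m jog '[[[0,0,0],0],[[0,0,0],0],[[0,0,0],0]]'
```

```text
t: 60.15
tool_pos: [0.4781, 0.0563, 0.0853]
orientation: [3.141, 0.0, 2.008]
wrist_force: [0.1, 0.1, 0.2]
opening: 0.5
gripper_force: 0.0
t: 60.57
tool_pos: [0.4785, 0.0569, 0.0856]
orientation: [3.14, 0.0, 2.009]
wrist_force: [0.5, 0.4, 7.4]
opening: 0.157
gripper_force: 32.0
t: 60.82
tool_pos: [0.4785, 0.0569, 0.0856]
orientation: [3.14, 0.0, 2.009]
wrist_force: [-0.5, 0.5, 7.0]
opening: 0.158
gripper_force: 32.0
```

```bash

python3 -m jog '[[[0,0,0],-0.5],[[0,0,0],-0.5],[[0,0,0],-1],[[0,0,0],-1],[[0,0,0],-1]]'
python3 -m jog '[[[0,0,0],-1],[[0,0,0],-1],[[0,0,0],-1],[[0,0,0],-1],[[0,0,0],-1]]'
python3 -m jog '[[[0,0,0],-1],[[0,0,0],-1],[[0,0,0],-1],[[0,0,0],-0.5],[[0,0,0],0]]'
python3 -m jog '[[[0,0,0],0],[[0,0,0],0]]'
python3 -c "
from plant import readout;print(readout.state()['ft_torque'])"
```

```text
t: 61.23
tool_pos: [0.4789, 0.0572, 0.0856]
orientation: [3.139, 0.001, 2.333]
wrist_force: [2.7, 2.6, 2.6]
opening: 0.158
gripper_force: 31.4
t: 61.65
tool_pos: [0.4793, 0.0577, 0.0856]
orientation: [3.139, 0.003, 2.733]
wrist_force: [3.8, 6.1, -0.1]
opening: 0.159
gripper_force: 30.9
t: 62.07
tool_pos: [0.4794, 0.0582, 0.0856]
orientation: [3.139, 0.003, 3.013]
wrist_force: [5.2, 8.2, -0.7]
opening: 0.158
gripper_force: 30.9
t: 62.23
tool_pos: [0.4794, 0.0582, 0.0856]
orientation: [3.139, 0.003, 3.01]
wrist_force: [5.3, 7.9, -0.2]
opening: 0.158
gripper_force: 30.9
[ 1.76368243 -1.16812701  0.04925923]
```

```bash

python3 -m jog '[[[0,0,0],0],[[0,0,0],0],[[0,0,0],0],[[0,0,0],0]]' 0.7
python3 -m jog '[[[0,0,-0.5],0],[[0,0,-1],0],[[0,0,-1],0],[[0,0,-1],0],[[0,0,-1],0]]' >/dev/null
python3 -m jog '[[[-0.5,0,-0.5],0],[[-1,0,-0.3],0],[[-1,0,0],0],[[-0.5,0,0],0],[[0,0,0],0]]' >/dev/null
python3 -m jog '[[[0,0,0],0],[[0,0,0],0],[[0,0,0],0],[[0,0,0],0],[[0,0,0],0]]'
python3 - <<'E'
from h import *
from plant import vision
c=wrist("w13");im=c["image"]
P=np.array([[*onz(c,u,v,.084)[:2]] for v in range(384) for u in range(512)]).reshape(384,512,2)
g=im.max(2).astype(int); r=np.hypot(P[...,0]-.478,P[...,1]-.057)
m=(r<.024)&(g<50); q=P[m]; q0=q.mean(0); w,v=np.linalg.eigh(np.cov((q-q0).T)); print("bar",q0,np.arctan2(v[1,1],v[0,1])%np.pi,w)
b=(r<.021)&(g>110); print("line px",b.sum(),P[b].mean(0) if b.any() else 0)
c=dict(vision.capture("top")); t0=cam("top1","")
d=np.abs(c["image"][205:280,100:180].astype(int)-t0["image"][205:280,100:180]).max(2); print("mat diff px",(d>60).sum())
n,l,st,ce=cv2.connectedComponentsWithStats((c["image"].max(2)<50).astype(np.uint8))
for i in range(1,n):
    p=onz(c,*ce[i],.03)
    if 15<st[i,4]<400 and .3<p[0]<.72 and abs(p[1])<.46: print(st[i,4],p[:2].round(4))
E
```

```text
t: 62.57
tool_pos: [0.4778, 0.0566, 0.0849]
orientation: [-3.141, -0.0, 3.009]
wrist_force: [-0.1, 0.9, 0.9]
opening: 0.695
gripper_force: 0.0
t: 63.82
tool_pos: [0.5519, 0.0469, 0.2174]
orientation: [-3.142, -0.0, 3.009]
wrist_force: [-1.3, -1.4, 0.0]
opening: 0.701
gripper_force: 0.0
bar [0.47776903 0.05777699] 3.1389280318871147 [9.09777097e-05 1.00233886e-04]
line px 127 [0.47055854 0.05428927]
mat diff px 414
95 [ 0.6094 -0.0254]
72 [0.5759 0.1481]
118 [ 0.4289 -0.4157]
34 [ 0.4728 -0.0453]
58 [ 0.4832 -0.2506]
50 [ 0.4868 -0.3467]
127 [0.4287 0.4101]
50 [ 0.3793 -0.2495]
60 [ 0.3823 -0.3443]
```

```bash
python3 - <<'E'
from h import *
from plant import vision
c=cam("w13","");g=c["image"].min(2).astype(int)
P=np.array([[*onz(c,u,v,.084)[:2]] for v in range(384) for u in range(512)]).reshape(384,512,2)
r=np.hypot(P[...,0]-.478,P[...,1]-.057)
n,l,st,ce=cv2.connectedComponentsWithStats(((r<.03)&(g>90)).astype(np.uint8))
for i in range(1,n):
    q=P[l==i]
    if len(q)>8:
        w,v=np.linalg.eigh(np.cov(q.T));print("line",len(q),q.mean(0),np.arctan2(v[1,1],v[0,1])%np.pi,w**.5)
for k in("top1",None):
    t=cam(k,"") if k else dict(vision.capture("top"))
    s=t["image"].min(2)
    n,l,st,ce=cv2.connectedComponentsWithStats((s>100).astype(np.uint8))
    for i in range(1,n):
        p=onz(t,*ce[i],.035)
        if st[i,4]>25 and .33<p[0]<.52 and .24<p[1]<.46: print(k,st[i,4],p[:2].round(4))
E
```

```text
line 1674 [0.47298563 0.06197445] 1.007166878609929 [0.01621815 0.01930354]
line 83 [0.4670043  0.05974536] 3.0074974361843525 [0.00086861 0.00452442]
top1 788 [0.4302 0.4002]
top1 212 [0.428  0.2806]
None 784 [0.43   0.4004]
None 208 [0.4078 0.2594]
```

The knob's line reads 3.007 rad, about 0.05 rad from off. Both cartridges are in the tray and the case hasn't moved. The gauge was nudged about 3 cm but its centre is still 22 mm inside the mat edge. Handing in.

```bash
python3 -c "
from plant import job_done;print(job_done())"
```

```text
the job is handed in; nothing more can be done
None
```

I handed the job in at about 64 s on the robot's clock, with no verdict returned: both cartridges were weighed and are in the blue tray, the selector is at off, and the case and gauge are on the mat (the gauge got knocked about 3 cm but is still on it).

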